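# Unpack a calibration plate and file it in the rack

### The job

Unpack the transit tray: put both wooden spacers squarely on the spacer pile already started on the bench, the top one first, and file the upper calibration plate on its short edge, fully down in the middle groove of the rack, setting it down gently. On the way, lean that plate on the sloping stand, short edge on the ledge, and let go, so that you can take it again by its top edge. Leave the lower plate lying in the tray and everything else where it is.

Things in the scene. Friction and masses are not known exactly. Their poses are not given: they have to be found in the camera images.
- tray: Shallow grey transit tray fixed to the bench, 144 x 114 mm (x, y), floor 4 mm thick, rim 12 mm high. Origin: centre of its underside; z up. In it lies the stack, from the floor up: plate_low (8 mm thick), spacer_low (10), plate (8), spacer_top (10), long sides along about the tray's x, centred to a few mm.
- spacer_top_c (a point): Centre of the plywood spacer on top of the stack: 90 x 50 x 10 mm (x, y, z), about 35 g. x along its length, z up.
- plate_c (a point): Centre of the upper calibration plate, the one to file: rigid ceramic with a checker print, 100 x 64 x 8 mm (x, y, z), 0.1 to 0.2 kg. In the stack it lies under spacer_top, on spacer_low, and juts out 7 mm beyond them on each long side. x along its length, y its width, z out of the printed face (up in the stack). Later either short edge may be the lower and the print may look either way.
- spacer_low_c (a point): Centre of the lower spacer, same as spacer_top; it lies on plate_low.
- plate_low_c (a point): Centre of the lower calibration plate, same as plate; it stays lying on the tray floor.
- spacer_pile_c (a point): Centre of the loose spacer (same as the others) lying on the bench that starts the spacer pile. x along its length, z up.
- stand: Aluminium plate stand fixed to the bench; origin at its underside, z up, foot 104 x 80 x 4 mm. Its slope looks to its -x and up, rising at 45 degrees towards +x. The slope panel is 44 mm wide (y), 58 mm long: a plate on it juts out 10 mm on either side and its upper 42 mm is free, behind too. A ledge 14 mm deep, square to the slope, crosses its lower end; their inner corner: x = -40, z = 18 mm.
- stand_seat (a point): Where the plate's centre is when it leans on the stand, a short edge on the ledge, a face on the slope: x = -7.5, z = 56.2 mm in the stand's frame; same axes as the stand. The middle of the plate's upper short edge is then 50 mm further up the slope (+35.4 mm in x and in z).
- rack: White grooved rack fixed to the bench, 130 x 98 mm (x, y), origin at its underside, base 8 mm thick. Side walls at y = +-34.5 to 44.5 mm carry five pairs of upright grooves at x = -44, -22, 0, 22, 44 mm, 11.6 mm wide, for plates standing on a short edge, faces along the rack's x. Ribs between grooves reach in to y = +-27 mm. Walls and ribs are 92 mm high plus 5 mm roof-shaped lead-ins.
- rack_slot (a point): Where the plate's centre is when fully down in the middle groove: 58 mm above the rack's underside, its top edge at 108 mm. Axes as the rack's. Only its top 10 mm then stands clear of the walls, so it goes in held by its top edge, a finger on each face. The first and last grooves hold plates: about 36 mm is free on each side of the middle plate, so open the fingers only a little.
- filed_near_c (a point): Centre of the loose plate filed in the groove at x = -44 mm of the rack; z up, faces along x. Stays.
- filed_far_c (a point): Centre of the loose plate filed in the groove at x = +44 mm of the rack. Stays.
- tape_c (a point): Centre of a roll of masking tape lying flat, 100 mm across, 24 mm high. Stays.
- screwdriver: Screwdriver lying on the bench. Stays.
- basin: Blue plastic basin, 200 mm across, 80 mm high; origin under its centre. Stays.
- profile_c (a point): Centre of a loose offcut of slotted aluminium profile, 20 x 120 x 20 mm (x, y, z). Stays.

How it is judged:
On the way, in this order (a step that is already met when the one before it is completed fails the run):
1. the top spacer lies squarely on the pile, let go (horizontal distance between spacer_top_c and spacer_pile_c below 0.015 m and height (world z) of spacer_top_c between 0.012 and 0.018 m and angle between the x axis of spacer_top_c and the x axis of spacer_pile_c, either way round below 0.2 rad and angle between spacer_top_c's own z axis and vertical below 0.1 rad and contact force between the fingers and spacer_top below 0.1 N and linear speed of spacer_top below 0.02 m/s and angular speed of spacer_top below 0.2 rad/s), for 0.1 s.
2. the upper plate leans on the sloping stand, short edge on the ledge, let go (distance between plate_c and stand_seat below 0.018 m and angle between the z axis of plate_c and the z axis of stand_seat, either way round between 0.6 and 0.97 rad and contact force between plate and stand above 0.2 N and contact force between the fingers and plate below 0.1 N and linear speed of plate below 0.02 m/s and angular speed of plate below 0.2 rad/s), for 0.1 s.
3. the plate stands fully down in the middle groove of the rack, let go (distance between plate_c and rack_slot below 0.007 m and angle between the x axis of plate_c and the z axis of rack_slot, either way round below 0.12 rad and angle between the z axis of plate_c and the x axis of rack_slot, either way round below 0.15 rad and contact force between the fingers and plate below 0.1 N and linear speed of plate below 0.02 m/s and angular speed of plate below 0.2 rad/s), for 0.1 s.
At the end, for the whole second after the job is handed in: Upper plate on its short edge in the middle groove (centre within 7 mm, upright to 0.12 rad, faces to 0.15 rad); top, then lower spacer flat on the pile (15 mm, 0.2 rad); lower plate in the tray within 20 mm of its start; all released, at rest (all of step 1 and all of step 3 and horizontal distance between spacer_low_c and spacer_pile_c below 0.015 m and height (world z) of spacer_low_c between 0.022 and 0.028 m and angle between the x axis of spacer_low_c and the x axis of spacer_pile_c, either way round below 0.2 rad and angle between spacer_low_c's own z axis and vertical below 0.1 rad and contact force between the fingers and spacer_low below 0.1 N and linear speed of each of spacer_low, plate_low below 0.02 m/s and angular speed of each of spacer_low, plate_low below 0.2 rad/s and distance of plate_low_c from where it was at the start of the episode below 0.02 m and angle between plate_low_c's own z axis and vertical below 0.05 rad and height (world z) of spacer_pile_c below 0.008 m); the robot touches nothing.
It fails at once if a plate already filed in the rack is moved by more than 25 mm (distance of any of filed_near_c, filed_far_c from where it was at the start of the episode above 0.025 m).
It fails at once if the tape, screwdriver, basin or profile offcut is moved by more than 25 mm (distance of any of tape_c, screwdriver, basin, profile_c from where it was at the start of the episode above 0.025 m).
It fails at once if the lower plate is moved by more than 20 mm (distance of plate_low_c from where it was at the start of the episode above 0.02 m).
It fails at once if the plate is dropped or slammed: it goes into its groove or onto the stand's ledge faster than 0.45 m/s (linear speed of plate above 0.45 m/s and (distance between plate_c and rack_slot below 0.06 m or distance between plate_c and stand_seat below 0.03 m)).
It also fails if it takes over 72 s, if anything falls off the work surface, if the arm or the gripper's body presses on something with over 40 N, if the wrist force passes 120 N, or if a joint passes its speed limit or range.

### The arm

A 6-joint arm with a two-finger parallel gripper is mounted at the origin on the work surface. World frame = base frame: x ahead of the robot, y to its left, z up, the work surface at z = 0. Lengths are in m, angles in rad, forces in N, time in s.
With the tool pointing down it reaches from about 0.325 to 0.925 m from the base axis. Payload 3.1 kg.
Tool frame: the origin (TCP) lies at the very end of the fingers, on their centre line; the grasp point (between the pads) lies robot.grip_point_offset behind it (robot.grip_point_offset is the distance from the TCP to the grasp point, in m); z points along the fingers, x is the direction in which the jaws open and shut, and the axes are right-handed (so a half turn about z gives the same grasp; the last joint's range is limited). The gripper opens to 85 mm and grips with 20 to 120 N. Pads are 22 mm wide; open, the fingers measure 114 mm over their backs; the gripper's body (76 mm by 85 mm) begins 54 mm behind the grasp point. The pads swing forward as they close: fully open they stand 13 mm farther back than shut.
Start: joints at [1.116, 0.217, 1.613, -0, 1.311, -0.112], TCP at [0.21, 0.589, 0.231] pointing down, gripper open.
Joint ranges: [-2.75, 2.75], [-0.78, 2.1], [0.31, 2.55], [-1.13, 4.27], [0.13, 2.63], [-2.58, 2.58]. Speed limits (rad/s): [2.79, 2.79, 3.14, 3.14, 3.14, 3.14].

### API

Orientations are given as a rotation vector (axis times angle).
In Python, from station import telemetry, cams, job, robot gives the robot as it stands. The module is installed in compiled form; this text tells all that it offers.
- The arm moves only by the shell command python3 -m creep 'ROWS' [FORCE]. ROWS is a JSON object of lists of equal length, an entry for each row: "hand": the opening, from 0 (shut) to 1 (fully open); "slide": the shift along the tool's x, y, z in units of 40 mm (1.0 is 40 mm), a list of three; "spin": the turn about the tool's z in units of 6 degrees (1.0 is 6 degrees). In form: {"hand": [hand, ...], "slide": [[x, y, z], ...], "spin": [spin, ...]}. A call has exactly 8 rows; each row is the pose to reach, as a shift and turn from the pose commanded when the call began, along the tool's axes at that moment; what a row does not reach only later rows make up. A row lasts 1/12 s, in which the tool goes at most 41.7 mm and 7.16 degrees, less where a joint would pass 70% of its speed; a pose out of reach is approached as far as the arm can. A call with a gripper value outside its range is refused whole. The fingers move at their own pace and stop on an object; FORCE is the grip in N (left out, the last holds). Time passes only in rows, so rows that repeat a pose let the fingers close, or fill a call up. It gives the time, the measured TCP pose, the force and the opening at its end, in the units of the state.
- telemetry.sense(): the state, without advancing time (a new reading comes with each control period).
- cams.get_image(name): name is "side" or "top"; returns a dict with "pixels" (400x640x3 uint8, red, green, blue), "K" (3x3 intrinsics, pixels), "R" (3x3) and "t" (3): a world point X has camera coordinates R X + t. Camera axes: x right, y down, z forward; pixel columns grow to the right and rows downward; lengths in m; the calibration is good to about 2 mm. A picture is of the moment at which its call begins. There is no depth.
- job.sign_off(): hands the job in, once; it reports no verdict.
The state is a dict: "time_s": time; "q": joint angles; "joint_vel": joint speeds; "tau": joint torques, N m; "tcp_pos": TCP position; "ee_rot": TCP orientation; "wrist_force": force on the tool from outside, world axes, zero at the start; "ft_torque": the same for the moment, N m; "width": finger opening in m.
Only numpy, scipy, OpenCV 4.12 (cv2) and the standard library are available. Lean on these libraries where they do the work, as an engineer would, in place of code of your own. Each camera call takes 0.05 s, during which the arm holds its last target.

## Working session

There is one attempt and no reset: what is moved stays moved. The work goes in short steps, Python scripts to look and compute and a shell command to move; the robot and the scene stay as the last step left them, time stands still between calls to the robot, and variables do not carry over. Pictures are saved under pics/ and viewed, and the job is handed in when it is done.

```bash
mkdir -p pics
cat > h.py <<'E'
import numpy as np, cv2, json
from station import telemetry, cams, job, robot
def snap(n,tag):
    d=cams.get_image(n); im=np.asarray(d["pixels"])
    cv2.imwrite(f"pics/{tag}.png",im[:,:,::-1]); 
    np.savez(f"{tag}.npz",im=im,K=d["K"],R=d["R"],t=d["t"]); return d
def load(tag): return dict(np.load(f"{tag}.npz"))
def ray(d,u,v,z):
    K,R,t=map(np.asarray,(d["K"],d["R"],d["t"])); c=-R.T@t; r=R.T@np.linalg.inv(K)@np.array([u,v,1.])
    return c+r*(z-c[2])/r[2]
def proj(d,X):
    K,R,t=map(np.asarray,(d["K"],d["R"],d["t"])); p=K@(R@np.asarray(X,float)+t); return p[:2]/p[2]
E
python3 - <<'E'
from h import *
for n in("top","side"):
    d=snap(n,n+"0"); R=np.asarray(d["R"]);print(n,-R.T@d["t"]);print(np.round(R,3).tolist(),d["K"])
s=telemetry.sense();print(s);print(robot.grip_point_offset)
E
```

```text
top [ 0.30037057 -0.08999715  1.54396823]
[[0.03, -0.999, 0.014], [-0.983, -0.032, -0.183], [0.184, -0.008, -0.983]] [[518.49913228   0.         322.37776941]
 [  0.         518.49913228 201.52264318]
 [  0.           0.           1.        ]]
side [-0.11345395 -0.85250963  0.76064442]
[[0.73, -0.684, -0.009], [-0.384, -0.399, -0.833], [0.566, 0.611, -0.553]] [[452.72158364   0.         324.8192894 ]
 [  0.         452.72158364 194.98185612]
 [  0.           0.           1.        ]]
{'time_s': 0.1, 'q': array([ 1.11580587e+00,  2.17688427e-01,  1.61477405e+00, -1.03938537e-05,
        1.31131899e+00, -1.12197387e-01]), 'joint_vel': array([-0.00121972, -0.00027809, -0.0047207 ,  0.00030504, -0.00136834,
        0.00064949]), 'tau': array([-1.69997684e-04, -3.98077440e+01, -3.04968667e+01, -1.06955131e-04,
        4.14813403e-03,  2.13259980e-06]), 'tcp_pos': array([0.20972867, 0.5879775 , 0.23009264]), 'ee_rot': array([ 2.56690647,  1.80939691, -0.00300571]), 'wrist_force': array([-1.05304213, -0.26693479,  0.36635815]), 'ft_torque': array([ 0.04120307, -0.02774293,  0.02204579]), 'width': 0.08534643247104554}
0.0187
```

```bash
ls -la .
```

```text
total 1520
drwxr-xr-x  3 agent agent   4096 Dec  7 07:05 .
drwxr-xr-x 23 root  root    4096 Dec  7 07:05 ..
-rw-r--r--  1 agent agent    598 Dec  7 07:05 h.py
drwxr-xr-x  2 agent agent   4096 Dec  7 07:05 pics
-rw-r--r--  1 agent agent 769128 Dec  7 07:05 side0.npz
-rw-r--r--  1 agent agent 769128 Dec  7 07:05 top0.npz
```

View pics/top0.png

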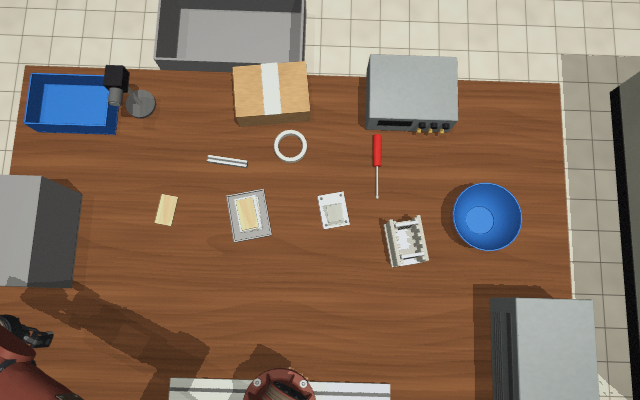

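View pics/side0.png

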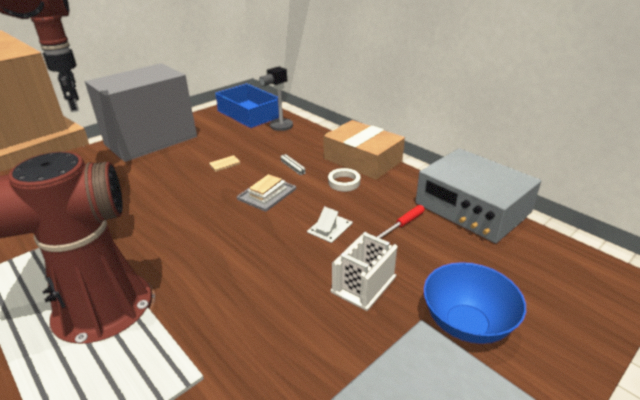

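Run:
```python
import cv2
t=cv2.imread("pics/top0.png");s=cv2.imread("pics/side0.png")
cv2.imwrite("pics/c1.png",cv2.resize(t[175:255,140:285],None,fx=5.5,fy=5.5,interpolation=cv2.INTER_CUBIC))
cv2.imwrite("pics/c2.png",cv2.resize(t[175:275,305:445],None,fx=5.7,fy=5.7,interpolation=cv2.INTER_CUBIC))
cv2.imwrite("pics/c3.png",cv2.resize(s[140:215,200:310],None,fx=7,fy=7,interpolation=cv2.INTER_CUBIC))
cv2.imwrite("pics/c4.png",cv2.resize(s[195:315,295:425],None,fx=5,fy=5,interpolation=cv2.INTER_CUBIC))
```

```text
(no output)
```

View pics/c1.png

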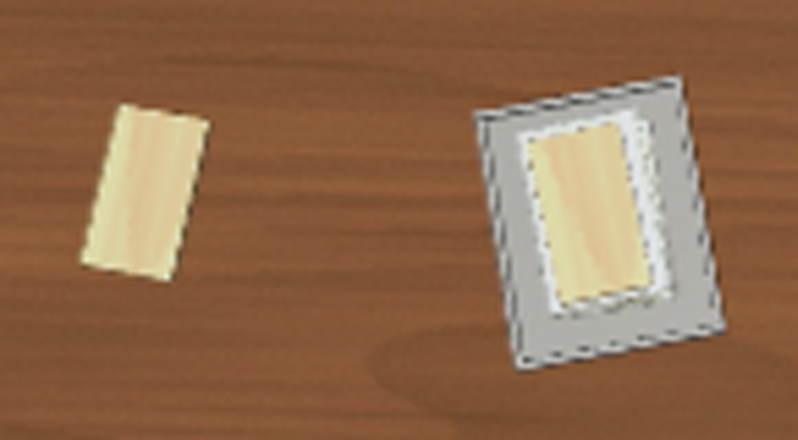

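View pics/c2.png

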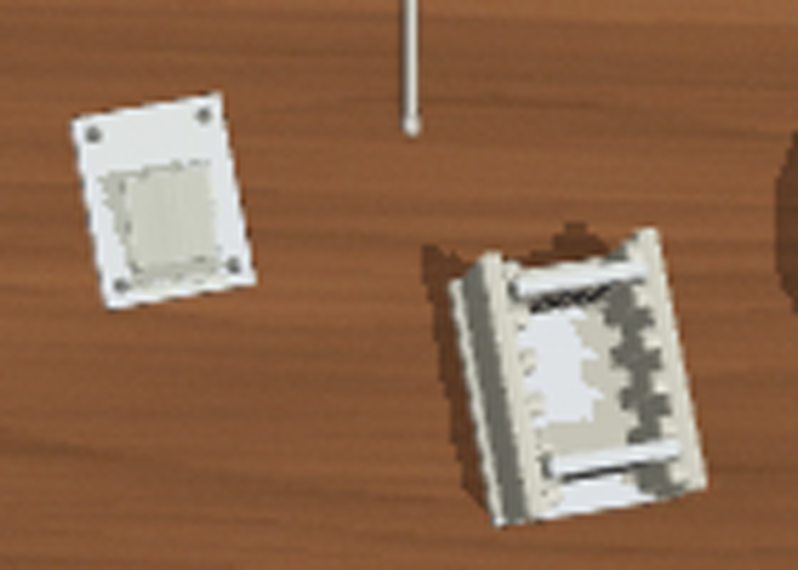

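View pics/c3.png

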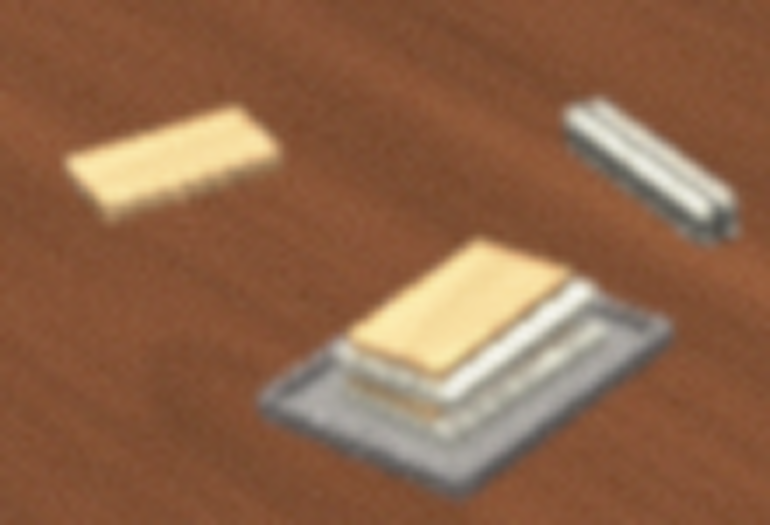

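View pics/c4.png

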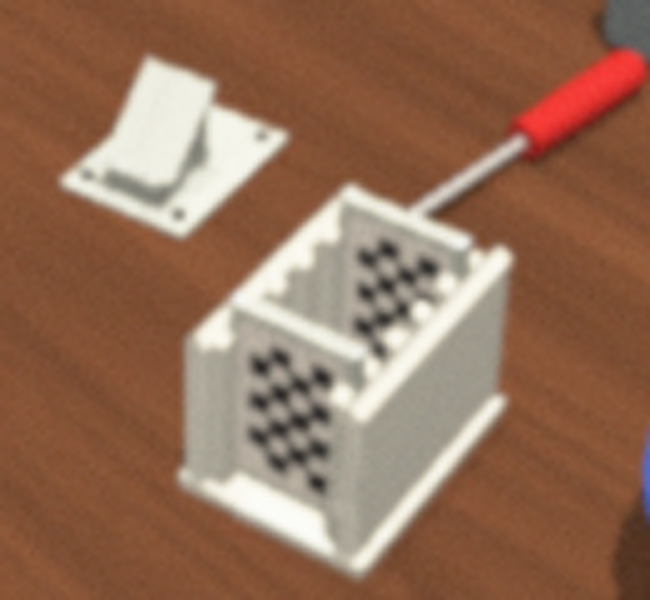

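```bash
cat > meas.py <<'E'
from h import *
def wood(d,box,z,ref=None):
    im=np.asarray(d["im"] if "im" in d else d["pixels"]); u0,v0,u1,v1=box
    c=im[v0:v1,u0:u1].astype(int)
    # yellow wood: bright and R-B large
    m=((c[...,0]>175)&(c[...,0]-c[...,2]>35)).astype(np.uint8)
    n,l,s,_=cv2.connectedComponentsWithStats(m); k=1+np.argmax(s[1:,4]); m=(l==k).astype(np.uint8)
    ys,xs=np.nonzero(m)
    P=np.array([ray(d,x+u0,y+v0,z)[:2] for x,y in zip(xs,ys)])
    (cx,cy),(w,h),a=cv2.minAreaRect((P*1000).astype(np.float32))
    mu=P.mean(0); C=np.cov((P-mu).T); ev,E=np.linalg.eigh(C); ax=E[:,1]*np.sign(E[0,1]); 
    return s[k,4],mu,np.degrees(np.arctan2(ax[1],ax[0])),np.sqrt(12*ev)*1000,(cx,cy,w,h,a)
E
python3 - <<'E'
from meas import *
d=load("top0"); s=load("side0")
print("pile",wood(d,(150,188,185,232),.010))
print("stop",wood(d,(228,188,272,238),.040))
print("pile s",wood(s,(205,150,245,172),.010))
print("stop s",wood(s,(245,172,285,196),.040))
E
```

```text
pile (np.int32(495), array([0.54786014, 0.36417454]), np.float64(-8.48741743840078), array([49.86977735, 89.52306502]), (547.904541015625, 364.115234375, 49.734127044677734, 89.40982055664062, 81.40428924560547))
stop (np.int32(499), array([0.53902768, 0.11846898]), np.float64(14.212223901185128), array([48.52921672, 89.51531654]), (539.4351806640625, 118.63226318359375, 89.52772521972656, 49.63865661621094, 14.925500869750977))
pile s (np.int32(255), array([0.54746296, 0.3588405 ]), np.float64(-4.93087807377957), array([63.05525174, 93.33458793]), (549.01025390625, 358.4649963378906, 64.10639953613281, 92.70826721191406, 81.93717956542969))
stop s (np.int32(364), array([0.53576262, 0.11144619]), np.float64(17.58457908854852), array([ 59.72705943, 101.6768203 ]), (536.2564697265625, 112.41949462890625, 102.94220733642578, 60.401371002197266, 14.72673511505127))
```

```bash
cat >> h.py <<'E'
from scipy.spatial.transform import Rotation as Rn
def go(x,y,z,yaw,base=None):
    s=telemetry.sense(); R=Rn.from_rotvec(s["ee_rot"]).as_matrix(); p=s["tcp_pos"] if base is None else np.array(base)
    cur=np.degrees(np.arctan2(R[1,0],R[0,0]))
    dy=(yaw-cur+90)%180-90
    d=R.T@(np.array([x,y,z])-p)/.04
    print("t",round(s["time_s"],2),"tcp",np.round(p,4),"yaw",round(cur,2),"tilt",round(np.degrees(np.arccos(-R[2,2])),2),"F",np.round(s["wrist_force"],1),"w",round(s["width"],4),"q6",round(s["q"][5],2))
    print("slide",np.round(d,3),"spin",round(-dy/6,3))
def back(w): # how far tips stand back of TCP at opening w (m)
    return .0571*(.9947-np.sqrt(1-(w/2/.0571-.1028)**2))
E
python3 - <<'E'
from h import *
go(.539,.1185,.10,104.3)
E
```

```text
t 0.1 tcp [0.2097 0.588  0.2301] yaw 70.36 tilt 0.13 F [-1.1 -0.3  0.4] w 0.0853 q6 -0.11
slide [-8.28  11.699  3.268] spin -5.657
```

```bash
python3 -m creep '{"hand":[1,1,1,1,1,1,1,1],"slide":[[-0.5,0.7,0.2],[-1.05,1.45,0.4],[-1.6,2.2,0.6],[-2.15,2.95,0.8],[-2.7,3.75,1.0],[-3.25,4.55,1.2],[-3.8,5.35,1.4],[-4.3,6.1,1.6]],"spin":[-0.5,-1,-1.5,-2,-2.5,-3,-3.5,-4]}' 40
python3 -c "
from h import *
go(.539,.1185,.10,104.3)"
```

```text
time_s: 0.77
tcp_pos: [0.3825, 0.3426, 0.1665]
ee_rot: [2.132, 2.307, -0.001]
wrist_force: [-0.3, 0.3, 0.1]
width: 0.0852
t 0.77 tcp [0.3825 0.3426 0.1665] yaw 94.51 tilt 0.04 F [-0.3  0.3  0.1] w 0.0852 q6 -1.06
slide [-5.891  3.461  1.665] spin -1.632
```

```bash
python3 -m creep '{"hand":[1,1,1,1,1,1,1,1],"slide":[[-0.8,0.45,0.2],[-1.6,0.95,0.4],[-2.4,1.4,0.65],[-3.2,1.9,0.9],[-4.0,2.35,1.15],[-4.8,2.8,1.4],[-5.5,3.2,1.6],[-5.89,3.46,1.67]],"spin":[-0.2,-0.4,-0.6,-0.8,-1.0,-1.2,-1.4,-1.63]}' 40
python3 -c "
from h import *
print(back(.05),back(.064),back(.085))
go(.539,.1185,.029,104.3)
snap('side','s1')
snap('top','t1')"
python3 -c "
import cv2
s=cv2.imread('pics/s1.png');cv2.imwrite('pics/s1c.png',cv2.resize(s[100:220,200:340],None,fx=5,fy=5,interpolation=2))"
```

```text
time_s: 1.43
tcp_pos: [0.5382, 0.117, 0.0987]
ee_rot: [-1.932, -2.476, 0.004]
wrist_force: [-0.4, 0.4, -0.2]
width: 0.0854
0.002997290922125033 0.006027035859031421 0.012995037770019369
t 1.43 tcp [0.5382 0.117  0.0987] yaw 104.06 tilt 0.15 F [-0.4  0.4 -0.2] w 0.0854 q6 -1.73
slide [0.033 0.033 1.742] spin -0.04
```

View pics/s1c.png

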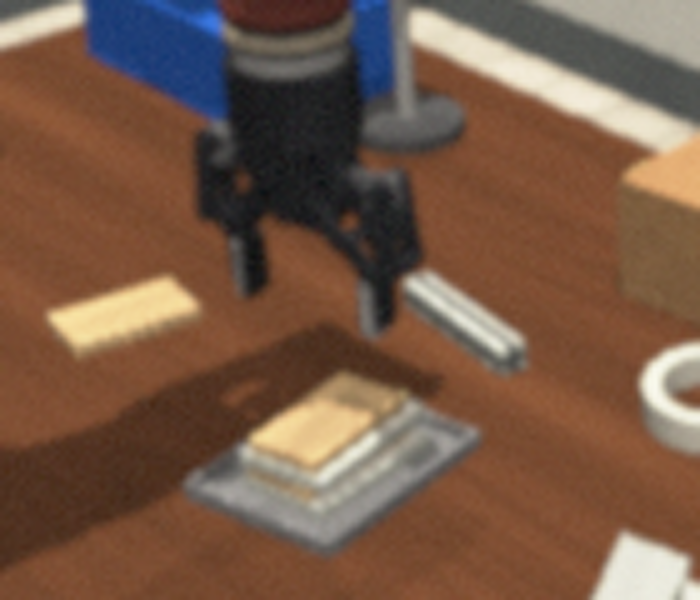

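```bash
python3 -m creep '{"hand":[1,1,1,1,1,1,1,1],"slide":[[0.03,0.03,0.4],[0.03,0.03,0.8],[0.03,0.03,1.2],[0.03,0.03,1.5],[0.03,0.03,1.65],[0.03,0.03,1.7],[0.03,0.03,1.7],[0.03,0.03,1.7]],"spin":[0,0,0,0,0,0,0,0]}' 40
python3 -c "
from h import *
go(.539,.1185,.029,104.3)"
```

```text
time_s: 2.2
tcp_pos: [0.5394, 0.122, 0.0332]
ee_rot: [1.93, 2.478, 0.001]
wrist_force: [0.4, -0.6, 0.4]
width: 0.0855
t 2.2 tcp [0.5394 0.122  0.0332] yaw 104.16 tilt 0.07 F [ 0.4 -0.6  0.4] w 0.0855 q6 -1.72
slide [-0.083 -0.031  0.105] spin -0.024
```

```bash
python3 -m creep '{"hand":[1,1,1,1,1,1,1,1],"slide":[[-0.08,-0.03,0.1],[-0.08,-0.03,0.1],[-0.08,-0.03,0.1],[-0.08,-0.03,0.1],[-0.08,-0.03,0.1],[-0.08,-0.03,0.1],[-0.08,-0.03,0.1],[-0.08,-0.03,0.1]],"spin":[-0.02,-0.02,-0.02,-0.02,-0.02,-0.02,-0.02,-0.02]}' 40
python3 -c "
from h import *
go(.539,.1185,.029,104.3)"
```

```text
time_s: 2.87
tcp_pos: [0.5385, 0.1183, 0.0286]
ee_rot: [1.928, 2.48, 0.0]
wrist_force: [-0.3, 0.6, 0.3]
width: 0.0854
t 2.87 tcp [0.5385 0.1183 0.0286] yaw 104.26 tilt 0.01 F [-0.3  0.6  0.3] w 0.0854 q6 -1.73
slide [ 0.001  0.013 -0.011] spin -0.007
```

```bash
python3 -m creep '{"hand":[0.7,0.5,0.4,0.4,0.4,0.4,0.4,0.4],"slide":[[0,0,-0.01],[0,0,-0.01],[0,0,-0.01],[0,0,-0.01],[0,0,-0.01],[0,0,-0.01],[0,0,-0.01],[0,0,-0.01]],"spin":[0,0,0,0,0,0,0,0]}' 40
python3 -c "
from h import *
go(.5479,.3642,.12,81.5)"
```

```text
time_s: 3.53
tcp_pos: [0.5389, 0.1184, 0.0293]
ee_rot: [1.928, 2.479, 0.001]
wrist_force: [0.1, 0.7, 2.7]
width: 0.0491
t 3.53 tcp [0.5389 0.1184 0.0293] yaw 104.26 tilt 0.06 F [0.1 0.7 2.7] w 0.0491 q6 -1.73
slide [ 5.901  1.733 -2.267] spin 3.793
```

```bash
python3 -m creep '{"hand":[0.4,0.4,0.4,0.4,0.4,0.4,0.4,0.4],"slide":[[0,0,-0.1],[0,0,-0.3],[0,0,-0.6],[0.0,0,-1.0],[0,0,-1.3],[0,0,-1.5],[0,0,-1.5],[0,0,-1.5]],"spin":[0,0,0,0,0,0,0,0]}' 40
python3 -c "
from h import *
go(.5479,.3642,.08,81.5)
snap('side','s2')
snap('top','t2')"
python3 -c "
import cv2
s=cv2.imread('pics/s2.png');cv2.imwrite('pics/s2c.png',cv2.resize(s[100:220,200:340],None,fx=5,fy=5,interpolation=2))"
```

```text
time_s: 4.2
tcp_pos: [0.539, 0.1184, 0.0898]
ee_rot: [1.928, 2.479, 0.002]
wrist_force: [1.2, -0.0, -0.7]
width: 0.0488
t 4.2 tcp [0.539  0.1184 0.0898] yaw 104.26 tilt 0.1 F [ 1.2 -0.  -0.7] w 0.0488 q6 -1.73
slide [5.902 1.729 0.247] spin 3.793
```

View pics/s2c.png

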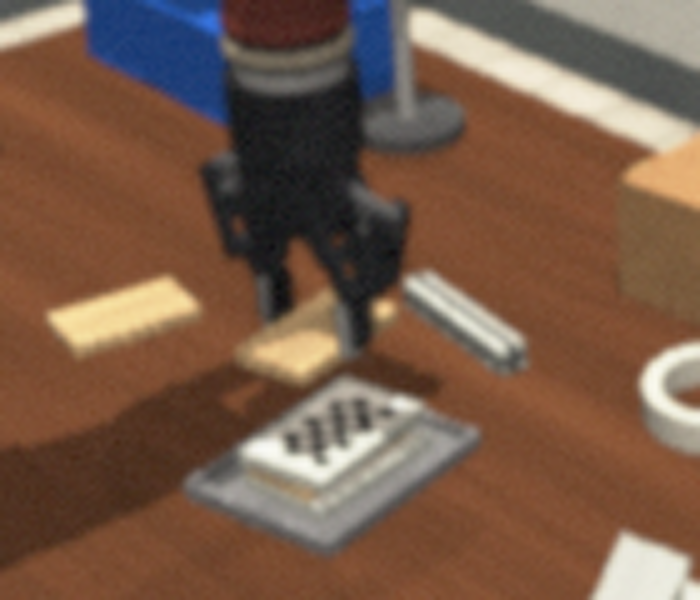

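```bash
python3 -m creep '{"hand":[0.4,0.4,0.4,0.4,0.4,0.4,0.4,0.4],"slide":[[0.8,0.25,0],[1.7,0.5,0.0],[2.6,0.75,0],[3.5,1.0,0],[4.4,1.3,0],[5.3,1.55,0],[5.9,1.73,0],[5.9,1.73,0.2]],"spin":[0.6,1.2,1.8,2.4,3.0,3.4,3.79,3.79]}' 40
python3 -m creep '{"hand":[0.4,0.4,0.4,0.4,0.4,0.4,0.4,0.4],"slide":[[0,0,0.3],[0,0,0.6],[0,0,0.9],[0,0,1.1],[0,0,1.2],[0,0,1.3],[0,0,1.3],[0,0,1.3]],"spin":[0,0,0,0,0,0,0,0]}' 40
python3 -c "
from h import *
go(.5479,.3642,.009,81.5)"
```

```text
time_s: 4.97
tcp_pos: [0.5479, 0.3698, 0.0818]
ee_rot: [-2.376, -2.054, -0.008]
wrist_force: [0.5, 0.4, 0.4]
width: 0.0487
time_s: 5.63
tcp_pos: [0.5478, 0.3638, 0.0291]
ee_rot: [2.38, 2.05, 0.001]
wrist_force: [0.8, 0.1, 0.4]
width: 0.0486
t 5.63 tcp [0.5478 0.3638 0.0291] yaw 81.49 tilt 0.02 F [0.8 0.1 0.4] w 0.0486 q6 -0.94
slide [0.01  0.002 0.503] spin -0.002
```

```bash
python3 -m creep '{"hand":[0.4,0.4,0.4,0.4,0.4,0.4,0.4,0.4],"slide":[[0.01,0,0.1],[0.01,0,0.2],[0.01,0,0.3],[0.01,0,0.38],[0.01,0,0.44],[0.01,0,0.48],[0.01,0,0.48],[0.01,0,0.48]],"spin":[0,0,0,0,0,0,0,0]}' 40
python3 -c "
from h import *
go(.5479,.3642,.009,81.5)"
```

```text
time_s: 6.3
tcp_pos: [0.5476, 0.3645, 0.0097]
ee_rot: [2.379, 2.051, 0.0]
wrist_force: [0.5, 1.0, -0.3]
width: 0.0485
t 6.3 tcp [0.5476 0.3645 0.0097] yaw 81.52 tilt 0.01 F [ 0.5  1.  -0.3] w 0.0485 q6 -0.94
slide [-0.007  0.01   0.017] spin 0.004
```

```bash
python3 -m creep '{"hand":[0.4,0.4,0.6,0.65,0.7,0.8,0.9,1],"slide":[[0,0,0.02],[0,0,0.02],[0,0,0.02],[0,0,0.02],[0,0,0.02],[0,0,0.0],[0,0,-0.3],[0,0,-0.8]],"spin":[0,0,0,0,0,0,0,0]}' 40
python3 -m creep '{"hand":[1,1,1,1,1,1,1,1],"slide":[[0,0,-0.4],[0,0,-1],[0,-0.5,-1.6],[0,-1.3,-1.6],[0,-2,-1.6],[0,-2.8,-1.6],[0,-3.4,-1.6],[0,-3.8,-1.6]],"spin":[0,0,0,0,0,0,0,0]}' 40
python3 -c "
from meas import *
d=snap('top','t3');snap('side','s3')
print(wood(d,(150,188,185,232),.020))
go(.539,.1185,.1,104.3)"
python3 -c "
import cv2
s=cv2.imread('pics/s3.png');t=cv2.imread('pics/t3.png')
a=cv2.resize(s[140:215,200:310],(600,409),interpolation=2)
b=cv2.resize(t[175:255,140:285],(600,331),interpolation=2)
import numpy as np
cv2.imwrite('pics/s3c.png',np.vstack([a,b])[:600] if 0 else cv2.resize(np.vstack([a,b]),(480,592)))"
```

```text
time_s: 6.97
tcp_pos: [0.5451, 0.3632, 0.0396]
ee_rot: [-2.379, -2.05, 0.009]
wrist_force: [-0.6, 0.5, -0.0]
width: 0.085
time_s: 7.63
tcp_pos: [0.3947, 0.3871, 0.1064]
ee_rot: [-2.378, -2.052, 0.0]
wrist_force: [-0.1, -0.2, -0.3]
width: 0.0857
(np.int32(519), array([0.54782902, 0.3650701 ]), np.float64(-7.985791423455465), array([52.28716186, 89.08455723]), (547.9591064453125, 363.4402770996094, 54.4437141418457, 89.39510345458984, 81.12258911132812))
t 7.73 tcp [0.3948 0.3871 0.1061] yaw 81.66 tilt 0.04 F [0.2 0.9 0.3] w 0.0854 q6 -0.78
slide [-6.122  4.54   0.151] spin -3.773
```

View pics/s3c.png

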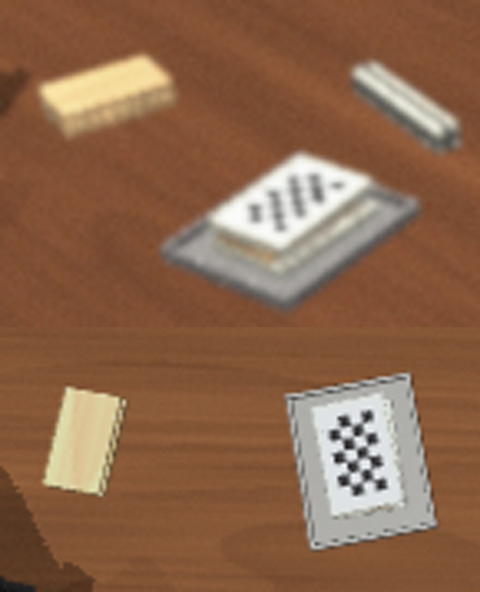

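Run:
```python
from h import *
d=load("t3"); im=d["im"]
# plate checker
u0,v0,u1,v1=225,185,275,245
c=im[v0:v1,u0:u1].astype(int); g=c.sum(2)/3; sat=c.max(2)-c.min(2)
m=((g>205)&(sat<22)).astype(np.uint8); 
n,l,s,_=cv2.connectedComponentsWithStats(m,connectivity=8);k=1+np.argmax(s[1:,4]); m=(l==k).astype(np.uint8)
ys,xs=np.nonzero(m); P=np.array([ray(d,x+u0,y+v0,.030)[:2]*1000 for x,y in zip(xs,ys)],np.float32)
print("plate rect",cv2.minAreaRect(P),s[k,4])
hull=cv2.convexHull(np.c_[xs,ys].astype(np.int32)); inside=np.zeros_like(m); cv2.fillConvexPoly(inside,hull,1)
ys,xs=np.nonzero(inside);P=np.array([ray(d,x+u0,y+v0,.030)[:2] for x,y in zip(xs,ys)])
mu=P.mean(0);ev,E=np.linalg.eigh(np.cov((P-mu).T));print("plate hull",mu,np.sqrt(12*ev),np.degrees(np.arctan2(E[1,1],E[0,1])))
dk=((g<110)&(inside>0)); ys,xs=np.nonzero(dk);P=np.array([ray(d,x+u0,y+v0,.030)[:2] for x,y in zip(xs,ys)])
print("dark",P.mean(0),len(P), cv2.minAreaRect((P*1000).astype(np.float32)))
# tray
c=im[v0-5:v1+5,u0-5:u1+5].astype(int); b=(c[...,0]-c[...,2]<25).astype(np.uint8)
ys,xs=np.nonzero(b);P=np.array([ray(d,x+u0-5,y+v0-5,.012)[:2]*1000 for x,y in zip(xs,ys)],np.float32);print("tray",cv2.minAreaRect(P))
# stand foot
u0,v0,u1,v1=310,183,358,236
c=im[v0:v1,u0:u1].astype(int); b=(c[...,0]-c[...,2]<25).astype(np.uint8)
n,l,s,_=cv2.connectedComponentsWithStats(b);k=1+np.argmax(s[1:,4])
ys,xs=np.nonzero(l==k);P=np.array([ray(d,x+u0,y+v0,.004)[:2]*1000 for x,y in zip(xs,ys)],np.float32);print("stand",cv2.minAreaRect(P))
cv2.imwrite("pics/rackt.png",cv2.resize(im[205:275,375:440,::-1],None,fx=8,fy=8,interpolation=cv2.INTER_NEAREST))
cv2.imwrite("pics/stt.png",cv2.resize(im[183:236,310:358,::-1],None,fx=11,fy=11,interpolation=cv2.INTER_NEAREST))
```

```text
plate rect ((542.9541625976562, 115.26175689697266), (98.60984802246094, 68.2779769897461), 14.06065559387207) 440
plate hull [0.54287307 0.11691325] [0.06803117 0.1003374 ] -169.02228715366832
dark [0.5421269  0.11776925] 107 ((542.0509643554688, 118.39289093017578), (70.9281234741211, 39.036964416503906), 14.17320728302002)
tray ((538.7280883789062, 117.07553100585938), (144.6161651611328, 114.16364288330078), 12.754791259765625)
stand ((563.8076171875, -134.95684814453125), (103.21511840820312, 80.74918365478516), 12.038854598999023)
```

View pics/rackt.png

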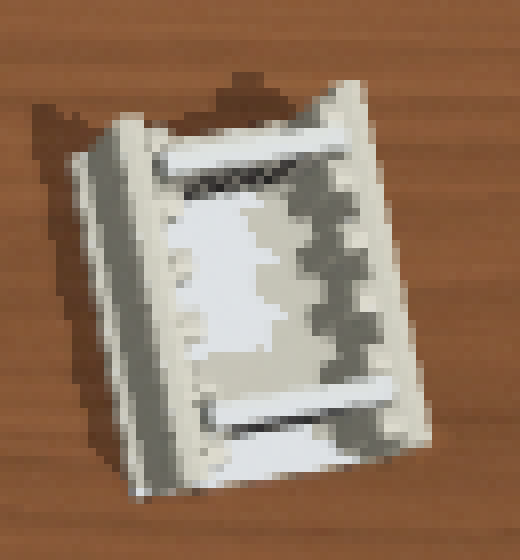

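View pics/stt.png

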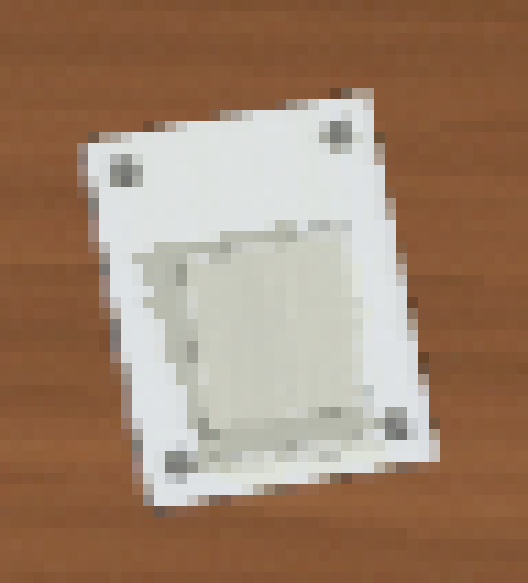

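Run:
```python
from h import *
d=load("t3"); im=d["im"].astype(int)
cs=[]
for (u0,v0,u1,v1) in ((394,219,421,229),(399,250,427,260)):
    c=im[v0:v1,u0:u1]; m=((c.min(2)>205)&(c[...,0]-c[...,2]<8)).astype(np.uint8)
    n,l,s,_=cv2.connectedComponentsWithStats(m);k=1+np.argmax(s[1:,4])
    print(s[1:,:].tolist())
    ys,xs=np.nonzero(l==k)
    for r in range(v1-v0): print(''.join('#' if l[r,j]==k else '.' for j in range(u1-u0)))
    P=np.array([ray(d,x+u0,y+v0,.108)[:2] for x,y in zip(xs,ys)])
    mu=P.mean(0);ev,E=np.linalg.eigh(np.cov((P-mu).T));print(mu,np.sqrt(12*ev),np.degrees(np.arctan2(E[1,1],E[0,1]))); cs.append(mu)
a,b=cs; print("mid",(a+b)/2,"dist",np.linalg.norm(a-b),"yaw",np.degrees(np.arctan2(*(a-b)[::-1])))
for n,p in dict(LTout=(375+115/8,205+118/8),LBout=(375+183/8,205+488/8),RTout=(375+365/8,205+85/8),RBout=(375+430/8,205+440/8)).items():
    print(n,ray(d,p[0]-.5,p[1]-.5,.097))
```

```text
[[2, 1, 23, 6, 58]]
...........................
......................#....
...................######..
..........###############..
....#################......
..#############............
..######...................
...........................
...........................
...........................
[ 0.5152238  -0.34008492] [0.0072433  0.06456376] 100.31197102151258
[[3, 2, 23, 6, 57], [8, 8, 7, 2, 8]]
............................
............................
.......................##...
.................#########..
.........################...
...################.........
...##########...............
...####.....................
............................
............................
[ 0.42698516 -0.355535  ] [0.00694449 0.06542232] 100.38787609634697
mid [ 0.47110448 -0.34780996] dist 0.08958103020329641 yaw 9.93148581315017
LTout [ 0.52572544 -0.29131048  0.097     ]
LBout [ 0.39643952 -0.31576198  0.097     ]
RTout [ 0.54034616 -0.37988294  0.097     ]
RBout [ 0.41570827 -0.40195807  0.097     ]
```

```bash
python3 -c "
from h import *
go(.530,.115,.08,104)"
```

```text
t 7.73 tcp [0.3948 0.3871 0.1061] yaw 81.66 tilt 0.04 F [0.2 0.9 0.3] w 0.0854 q6 -0.78
slide [-6.241  4.33   0.652] spin -3.723
```

```bash
python3 -m creep '{"hand":[1,1,1,1,1,1,1,1],"slide":[[-0.7,0.5,0.1],[-1.5,1.05,0.2],[-2.3,1.6,0.25],[-3.1,2.15,0.3],[-3.9,2.7,0.4],[-4.7,3.25,0.5],[-5.5,3.8,0.6],[-6.24,4.33,0.65]],"spin":[-0.5,-1,-1.5,-2,-2.5,-3,-3.5,-3.72]}' 40
python3 -m creep '{"hand":[1,1,1,1,1,1,1,1],"slide":[[0,0,0.1],[0,0,0.4],[0,0,0.7],[0,0,1.0],[0,0,1.2],[0,0,1.3],[0,0,1.3],[0,0,1.3]],"spin":[0,0,0,0,0,0,0,0]}' 40
python3 -c "
from h import *
go(.530,.115,.009,104)"
```

```text
time_s: 8.4
tcp_pos: [0.5337, 0.1115, 0.0801]
ee_rot: [1.935, 2.472, 0.001]
wrist_force: [0.2, 0.8, -0.1]
width: 0.085
time_s: 9.07
tcp_pos: [0.5311, 0.1152, 0.0272]
ee_rot: [-1.936, -2.474, 0.001]
wrist_force: [0.3, 0.4, -0.4]
width: 0.0853
t 9.07 tcp [0.5311 0.1152 0.0272] yaw 103.92 tilt 0.05 F [ 0.3  0.4 -0.4] w 0.0853 q6 -1.73
slide [ 0.001 -0.027  0.456] spin -0.013
```

```bash
python3 -m creep '{"hand":[1,1,1,1,0.8,0.6,0.6,0.6],"slide":[[0,-0.02,0.15],[0,-0.02,0.3],[0,-0.02,0.42],[0,-0.02,0.45],[0,-0.02,0.45],[0,-0.02,0.45],[0,-0.02,0.45],[0,-0.02,0.45]],"spin":[0,0,0,0,0,0,0,0]}' 40
python3 -c "
from h import *
go(.530,.115,.009,104)"
python3 -m creep '{"hand":[0.6,0.6,0.6,0.6,0.6,0.6,0.6,0.6],"slide":[[0,0,0],[0,0,-0.1],[0,0,-0.3],[0,0,-0.6],[0,0,-1],[0,0,-1.5],[0,0,-2],[0,0,-2]],"spin":[0,0,0,0,0,0,0,0]}' 50
python3 -c "
from h import *
go(.530,.115,.009,104)
snap('side','s4')
import cv2
s=cv2.imread('pics/s4.png');cv2.imwrite('pics/s4c.png',cv2.resize(s[100:220,200:340],None,fx=5,fy=5,interpolation=2))"
```

```text
time_s: 9.73
tcp_pos: [0.5312, 0.1143, 0.01]
ee_rot: [1.937, 2.472, 0.001]
wrist_force: [-0.1, -0.7, 0.6]
width: 0.0627
t 9.73 tcp [0.5312 0.1143 0.01  ] yaw 103.83 tilt 0.04 F [-0.1 -0.7  0.6] w 0.0627 q6 -1.73
slide [ 0.025 -0.024  0.025] spin -0.028
time_s: 10.4
tcp_pos: [0.5349, 0.1147, 0.0953]
ee_rot: [1.933, 2.467, 0.011]
wrist_force: [1.7, -0.1, -1.6]
width: 0.0628
t 10.4 tcp [0.5349 0.1147 0.0953] yaw 103.85 tilt 0.58 F [ 1.7 -0.1 -1.6] w 0.0628 q6 -1.73
slide [ 0.039 -0.139  2.156] spin -0.025
```

View pics/s4c.png

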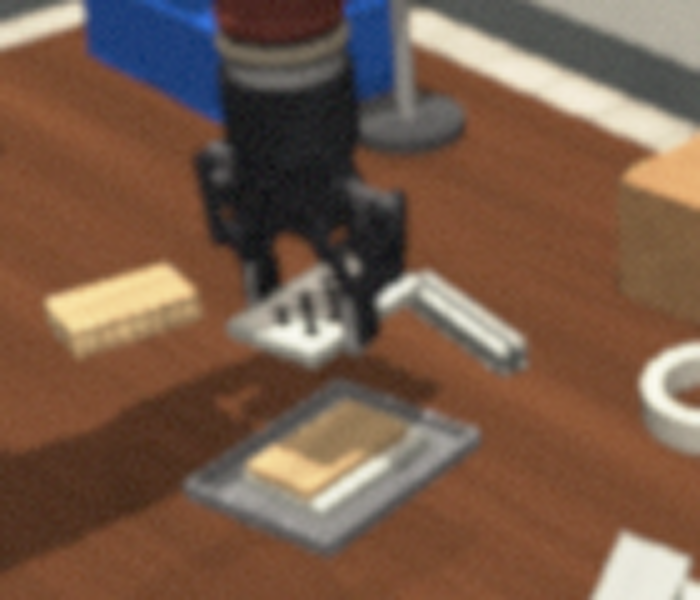

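```bash
cat >> h.py <<'E'
def stand(xs,zs,ys=0,yaw=12.0,S=(.5638,-.135)):
    c,s=np.cos(np.radians(yaw)),np.sin(np.radians(yaw)); return S[0]+c*xs-s*ys,S[1]+s*xs+c*ys,zs
E
python3 -c "
from h import *
go(*stand(-.0285,.095),102,base=[.5311,.1147,.0955])"
```

```text
t 10.45 tcp [0.5311 0.1147 0.0955] yaw 103.84 tilt 0.44 F [ 1.2  0.  -0.9] w 0.0628 q6 -1.73
slide [-6.234 -1.412  0.009] spin 0.307
```

```bash
python3 -m creep '{"hand":[0.6,0.6,0.6,0.6,0.6,0.6,0.6,0.6],"slide":[[-0.4,-0.1,0],[-1,-0.2,0],[-1.8,-0.4,0],[-2.6,-0.6,0],[-3.4,-0.8,0],[-4.2,-1,0],[-5,-1.15,0],[-5.6,-1.3,0]],"spin":[0.05,0.1,0.15,0.2,0.25,0.3,0.3,0.3]}' 50
python3 -m creep '{"hand":[0.6,0.6,0.6,0.6,0.6,0.6,0.6,0.6],"slide":[[-0.3,-0.05,0],[-0.5,-0.1,0],[-0.6,-0.1,0],[-0.6,-0.1,0],[-0.6,-0.1,0],[-0.6,-0.1,0],[-0.6,-0.1,0],[-0.6,-0.1,0]],"spin":[0,0,0,0,0,0,0,0]}' 50
python3 -c "
from h import *
go(*stand(-.0285,.055),102)
snap('side','s5');snap('top','t5')
import cv2
s=cv2.imread('pics/s5.png');cv2.imwrite('pics/s5c.png',cv2.resize(s[130:260,260:410],None,fx=4.5,fy=4.5,interpolation=2))"
```

```text
time_s: 11.12
tcp_pos: [0.533, -0.1178, 0.0886]
ee_rot: [-1.977, -2.44, 0.002]
wrist_force: [0.2, -0.6, -1.6]
width: 0.0627
time_s: 11.78
tcp_pos: [0.535, -0.139, 0.0897]
ee_rot: [-1.974, -2.443, -0.0]
wrist_force: [-0.3, -0.1, -2.5]
width: 0.0626
t 11.78 tcp [ 0.535  -0.139   0.0897] yaw 102.11 tilt 0.01 F [-0.3 -0.1 -2.5] w 0.0626 q6 -2.16
slide [-0.052  0.012  0.867] spin 0.019
```

View pics/s5c.png

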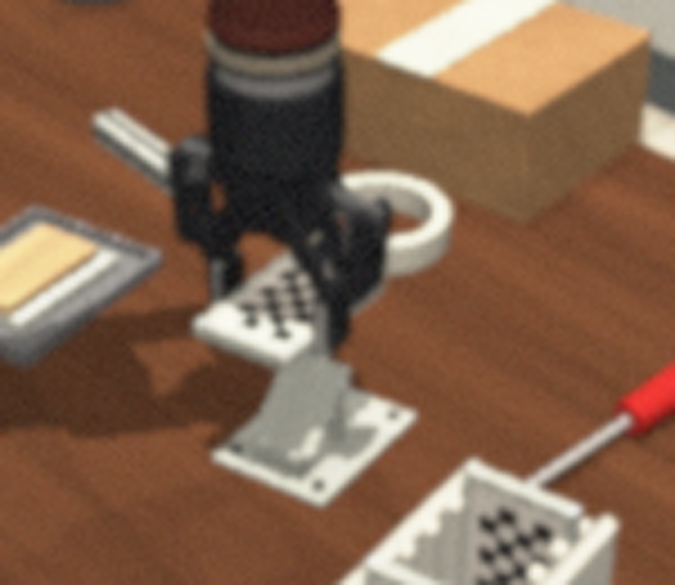

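```bash
python3 -m creep '{"hand":[0.6,0.6,0.6,0.6,0.6,0.6,0.6,0.6],"slide":[[-0.05,0.01,0.2],[-0.05,0.01,0.4],[-0.05,0.01,0.6],[-0.05,0.01,0.8],[-0.05,0.01,0.93],[-0.05,0.01,0.98],[-0.05,0.01,0.98],[-0.05,0.01,0.98]],"spin":[0,0,0,0,0,0,0,0]}' 30
python3 -c "
from h import *
go(*stand(-.0225,.0387),102)"
```

```text
time_s: 12.55
tcp_pos: [0.5358, -0.1419, 0.0503]
ee_rot: [-1.976, -2.442, 0.0]
wrist_force: [0.6, -0.4, -1.1]
width: 0.0624
t 12.55 tcp [ 0.5358 -0.1419  0.0503] yaw 102.03 tilt 0.02 F [ 0.6 -0.4 -1.1] w 0.0624 q6 -2.17
slide [0.022 0.158 0.29 ] spin 0.006
```

```bash
python3 -m creep '{"hand":[0.6,0.6,0.6,0.6,0.6,0.6,0.6,0.6],"slide":[[0.02,0,0.08],[0.02,0.03,0.14],[0.02,0.08,0.2],[0.02,0.12,0.25],[0.02,0.16,0.29],[0.02,0.16,0.29],[0.02,0.16,0.29],[0.02,0.16,0.29]],"spin":[0,0,0,0,0,0,0,0]}' 25
python3 -c "
from h import *
go(*stand(-.0159,.0371),102)
snap('side','s6')
import cv2
s=cv2.imread('pics/s6.png');cv2.imwrite('pics/s6c.png',cv2.resize(s[150:260,260:400],None,fx=5,fy=5,interpolation=2))"
```

```text
time_s: 13.22
tcp_pos: [0.54, -0.1408, 0.0408]
ee_rot: [-1.973, -2.441, 0.007]
wrist_force: [-12.2, -3.0, 13.7]
width: 0.0627
t 13.22 tcp [ 0.54   -0.1408  0.0408] yaw 102.1 tilt 0.32 F [-12.2  -3.   13.7] w 0.0627 q6 -2.16
slide [0.017 0.215 0.092] spin 0.017
```

View pics/s6c.png

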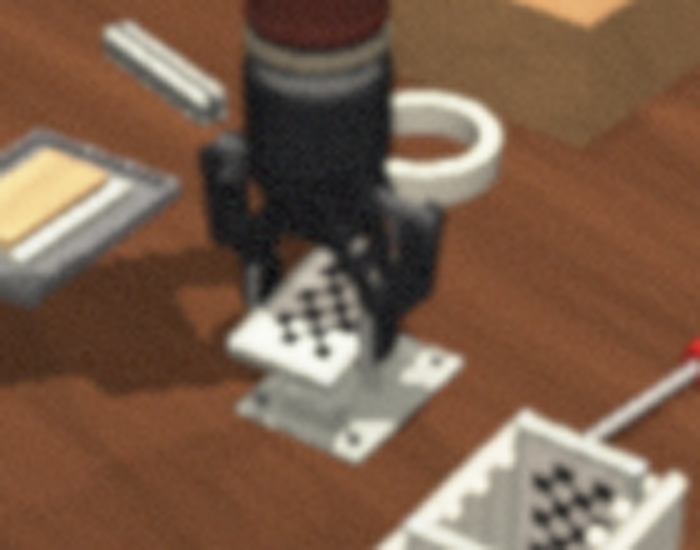

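```bash
python3 -m creep '{"hand":[0.6,0.6,0.6,0.6,0.6,0.6,0.6,0.6],"slide":[[0,0.03,0.04],[0,0.06,0.07],[0,0.09,0.09],[0,0.12,0.12],[0,0.15,0.14],[0,0.18,0.16],[0,0.2,0.18],[0,0.2,0.18]],"spin":[0,0,0,0,0,0,0,0]}' 20
python3 -c "
from h import *
go(*stand(-.0159,.0371),102)
snap('side','s7')
import cv2
s=cv2.imread('pics/s7.png');cv2.imwrite('pics/s7c.png',cv2.resize(s[150:260,260:400],None,fx=5,fy=5,interpolation=2))"
```

```text
time_s: 13.93
tcp_pos: [0.5437, -0.1398, 0.0324]
ee_rot: [-1.967, -2.436, 0.017]
wrist_force: [-20.4, -6.0, 17.0]
width: 0.0623
t 13.93 tcp [ 0.5437 -0.1398  0.0324] yaw 102.15 tilt 0.86 F [-20.4  -6.   17. ] w 0.0623 q6 -2.15
slide [ 0.013  0.118 -0.118] spin 0.026
```

View pics/s7c.png

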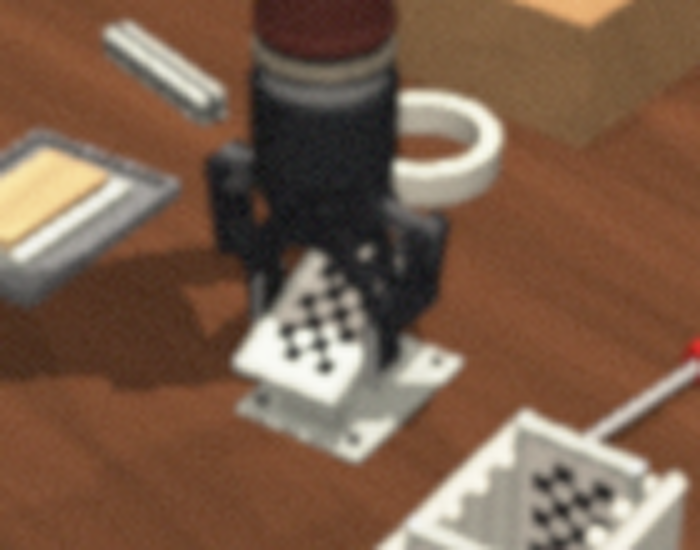

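```bash
python3 -m creep '{"hand":[0.6,0.6,0.6,0.6,0.6,0.6,0.6,0.6],"slide":[[0,0,0],[0,0.04,-0.02],[0,0.08,-0.05],[0,0.11,-0.08],[0,0.14,-0.1],[0,0.14,-0.1],[0,0.14,-0.1],[0,0.14,-0.1]],"spin":[0,0,0,0,0,0,0,0]}' 30
python3 -c "
from h import *
go(*stand(-.0142,.0335),102)
snap('side','s8')
import cv2
s=cv2.imread('pics/s8.png');cv2.imwrite('pics/s8c.png',cv2.resize(s[180:250,295:365],None,fx=8,fy=8,interpolation=2))"
```

```text
time_s: 14.65
tcp_pos: [0.5505, -0.1376, 0.0359]
ee_rot: [-1.969, -2.437, 0.012]
wrist_force: [-14.1, -2.7, 10.5]
width: 0.0625
t 14.65 tcp [ 0.5505 -0.1376  0.0359] yaw 102.11 tilt 0.64 F [-14.1  -2.7  10.5] w 0.0625 q6 -2.15
slide [-0.006 -0.017  0.061] spin 0.018
```

View pics/s8c.png

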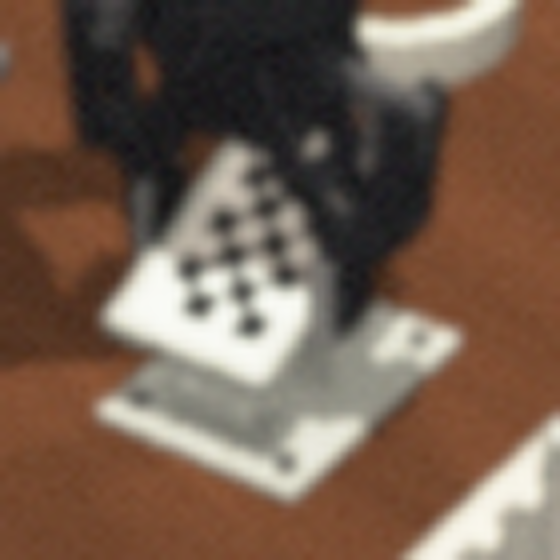

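```bash
cat >> h.py <<'E'
def inplane(d,u,v,ys,yaw=12.0,S=(.5638,-.135)):
    K,R,t=map(np.asarray,(d["K"],d["R"],d["t"])); c=-R.T@t; r=R.T@np.linalg.inv(K)@np.array([u,v,1.])
    co,si=np.cos(np.radians(yaw)),np.sin(np.radians(yaw)); n=np.array([-si,co,0]); o=np.array([S[0],S[1],0])
    k=(ys-n@(c-o))/(n@r); X=c+k*r; return np.round(1000*np.array([(X-o)@[co,si,0],X[2]]),1)
E
python3 - <<'E'
from h import *
d=load("s8")
f=lambda x,y:(295+x/8-.44,180+y/8-.44)
print("left near corner bottom",inplane(d,*f(103,328),.032),"top",inplane(d,*f(103,313),.032))
print("right near bottom",inplane(d,*f(264,390),-.032), "top",inplane(d,*f(270,372),-.032))
print("left far top",inplane(d,*f(236,140),.032))
print("foot near-left",ray(d,*f(95,410),.004),"foot near right",ray(d,*f(290,500),.004), "far right",ray(d,*f(465,335),.004))
print([stand(-.052,0,.04),stand(-.052,0,-.04),stand(.052,0,-.04)])
E
```

```text
left near corner bottom [-51.9  40.5] top [-51.6  46.5]
right near bottom [-50.7  41.7] top [-47.3  46.8]
left far top [25.6 72.5]
foot near-left [ 0.50536426 -0.10990045  0.004     ] foot near right [ 0.52006971 -0.18970525  0.004     ] far right [ 0.62576038 -0.16710084  0.004     ]
[(np.float64(0.5046198571291317), np.float64(-0.10668550389317127), 0), (np.float64(0.5212527923945524), np.float64(-0.18493731195187574), 0), (np.float64(0.6229801428708682), np.float64(-0.16331449610682874), 0)]
```

Run:
```python
from h import *
d=snap('top','t8');s=load('s8')
a=cv2.resize(s["im"][150:250,275:365,::-1],(540,600),interpolation=cv2.INTER_LANCZOS4)
cv2.imwrite("pics/z8a.png",a)
cv2.imwrite("pics/z8b.png",cv2.resize(d["pixels"][170:245,295:375,::-1],None,fx=8,fy=8,interpolation=cv2.INTER_CUBIC))
```

```text
(no output)
```

View pics/z8a.png

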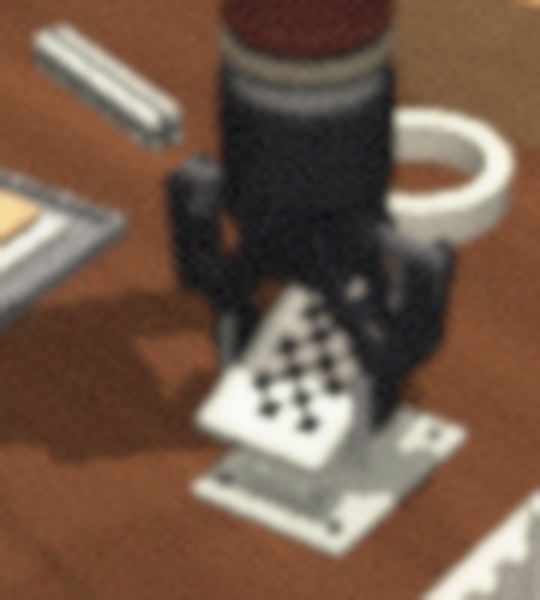

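View pics/z8b.png

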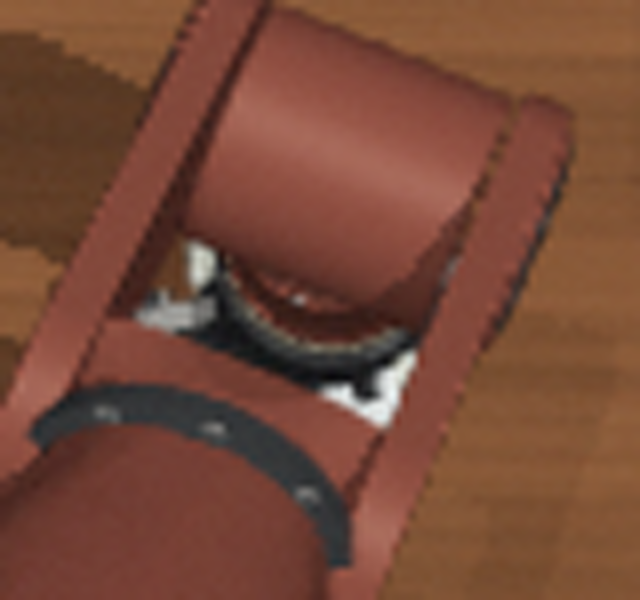

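```bash
cat > pnp.py <<'E'
from h import *
# generic PnP of checker centres, in stand frame
def solve(d,obj,img,S=(.5638,-.135),yaw=12.):
    K,R,t=[np.asarray(d[k],float) for k in("K","R","t")]
    best=None
    ok,rv,tv,err=cv2.solvePnPGeneric(np.array(obj,np.float64),np.array(img,np.float64),K,None,flags=cv2.SOLVEPNP_IPPE)
    for r,tt,e in zip(rv,tv,err):
        Rp=R.T@cv2.Rodrigues(r)[0]; c=R.T@(tt.ravel()-t)
        co,si=np.cos(np.radians(yaw)),np.sin(np.radians(yaw)); M=np.array([[co,si,0],[-si,co,0],[0,0,1]])
        ps=M@(c-np.array([S[0],S[1],0])); Rs=M@Rp
        print("err",np.round(e,2),"centre stand mm",np.round(ps*1000,1),"x-axis",np.round(Rs[:,0],2),"tilt",round(np.degrees(np.arcsin(Rs[2,0])),1),"z",np.round(Rs[:,2],2))
E
python3 - <<'E'
from pnp import *
d=load("s8")
img=[(268,408),(310,425),(262,383),(302,397),(297,370),(335,385),(290,345),(330,358)]
img=[(275+x/6-.42,150+y/6-.42) for x,y in img]
for ya in (5,15):
  yb=ya-20; yc=ya+10; 
  r2=(15,-5) if ya==5 else (5,-15)
  obj=[(-30,ya,0),(-30,yb,0),(-20,r2[0],0),(-20,r2[1],0),(-10,ya,0),(-10,yb,0),(0,r2[0],0),(0,r2[1],0)]
  solve(d,np.array(obj)/1000.,img)
E
```

```text
err [0.12] centre stand mm [-94.4 -63.6 141.9] x-axis [ 0.92 -0.02  0.39] tilt 22.7 z [-0.38  0.1   0.92]
err [0.14] centre stand mm [-102.3  -69.2  148.7] x-axis [ 0.43 -0.37  0.83] tilt 55.8 z [-0.6  -0.8  -0.04]
err [2.38] centre stand mm [-214.5 -144.5  250.4] x-axis [0.63 0.04 0.78] tilt 51.1 z [-0.72  0.4   0.56]
err [2.38] centre stand mm [-214.2 -144.4  250.2] x-axis [0.66 0.06 0.75] tilt 48.8 z [-0.09 -0.98  0.17]
```

```bash
python3 -m creep '{"hand":[0.6,0.6,0.6,0.6,0.6,0.6,0.6,0.6],"slide":[[0,-0.1,0],[0,-0.2,0.04],[0,-0.3,0.08],[0,-0.38,0.14],[0,-0.38,0.2],[0,-0.38,0.26],[0,-0.38,0.3],[0,-0.38,0.3]],"spin":[0,0,0,0,0,0,0,0]}' 25
python3 -c "
from h import *
go(*stand(-.0142,.0335),102)
d=snap('side','s9')
cv2.imwrite('pics/z9.png',cv2.resize(d['pixels'][150:250,275:365,::-1],(540,600),interpolation=cv2.INTER_LANCZOS4))"
```

```text
time_s: 15.42
tcp_pos: [0.5431, -0.1408, 0.0274]
ee_rot: [1.973, 2.439, 0.003]
wrist_force: [-5.3, 2.4, 18.3]
width: 0.0628
t 15.42 tcp [ 0.5431 -0.1408  0.0274] yaw 102.05 tilt 0.28 F [-5.3  2.4 18.3] w 0.0628 q6 -2.16
slide [ 0.035  0.183 -0.151] spin 0.008
```

View pics/z9.png

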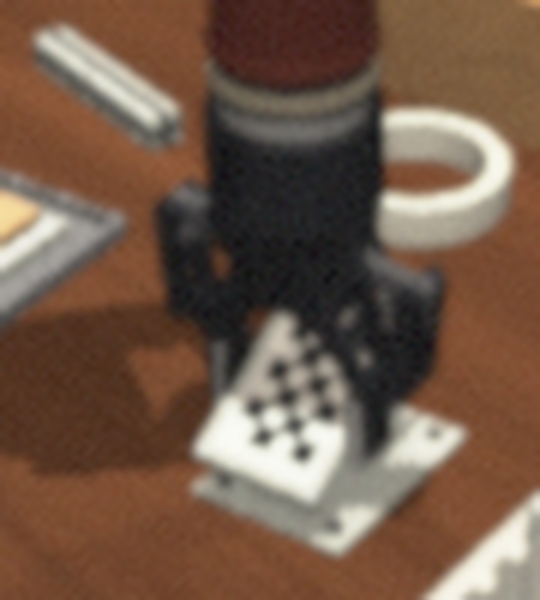

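Run:
```python
from pnp import *
d=load("s9")
f=lambda x,y:(275+x/6-.42,150+y/6-.42)
print("left near bottom",inplane(d,*f(193,456),.032),"right near bottom",inplane(d,*f(318,506),-.032))
img=[(262,437),(303,453),(255,408),(293,423),(290,395),(327,410),(283,370),(320,383)]
obj=[(-30,5,0),(-30,-15,0),(-20,15,0),(-20,-5,0),(-10,5,0),(-10,-15,0),(0,15,0),(0,-5,0)]
for k in (.85,1.): solve(d,k*np.array(obj)/1000.,[f(*p) for p in img])
```

```text
left near bottom [-55.7  26.2] right near bottom [-50.8  23.3]
err [0.17] centre stand mm [-202.1 -134.7  223.3] x-axis [ 0.88 -0.02  0.47] tilt 28.0 z [-0.46  0.12  0.88]
err [0.2] centre stand mm [-207.5 -138.6  228.1] x-axis [ 0.5  -0.29  0.81] tilt 54.5 z [-0.55 -0.84  0.04]
err [0.17] centre stand mm [-94.5 -59.5 128.5] x-axis [ 0.88 -0.02  0.47] tilt 28.0 z [-0.46  0.12  0.88]
err [0.2] centre stand mm [-100.8  -64.   134.1] x-axis [ 0.5  -0.29  0.81] tilt 54.5 z [-0.55 -0.84  0.04]
```

```bash
python3 -m creep '{"hand":[0.6,0.6,0.6,0.6,0.6,0.6,0.6,0.6],"slide":[[0,0.04,-0.03],[0,0.08,-0.05],[0,0.12,-0.08],[0,0.16,-0.1],[0,0.18,-0.1],[0,0.18,-0.08],[0,0.18,-0.06],[0,0.18,-0.06]],"spin":[0,0,0,0,0,0,0,0]}' 25
python3 -c "
from h import *
go(*stand(-.0142,.0335),102)
d=snap('side','s10')
cv2.imwrite('pics/z10.png',cv2.resize(d['pixels'][150:250,275:365,::-1],(540,600),interpolation=cv2.INTER_LANCZOS4))"
```

```text
time_s: 16.13
tcp_pos: [0.5432, -0.1406, 0.0268]
ee_rot: [-1.971, -2.439, 0.013]
wrist_force: [-14.6, -5.7, 14.9]
width: 0.0625
t 16.13 tcp [ 0.5432 -0.1406  0.0268] yaw 102.12 tilt 0.59 F [-14.6  -5.7  14.9] w 0.0625 q6 -2.15
slide [ 0.029  0.175 -0.169] spin 0.021
```

View pics/z10.png

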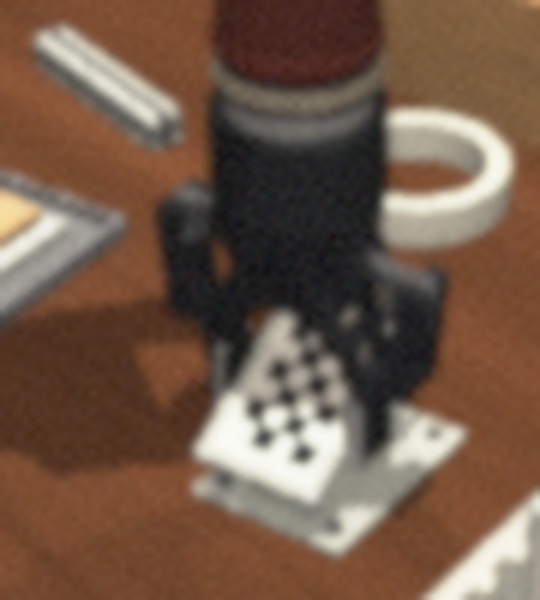

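```bash
python3 -m creep '{"hand":[0.6,0.6,0.6,0.6,0.6,0.6,0.6,0.6],"slide":[[0,0.02,-0.06],[0,0.05,-0.12],[0,0.08,-0.18],[0,0.1,-0.2],[0,0.1,-0.2],[0,0.1,-0.2],[0,0.1,-0.2],[0,0.1,-0.2]],"spin":[0,0,0,0,0,0,0,0]}' 25
python3 -c "
from h import *
go(*stand(-.0142,.0335),102)
d=snap('side','s11')
cv2.imwrite('pics/z11.png',cv2.resize(d['pixels'][150:250,275:365,::-1],(540,600),interpolation=cv2.INTER_LANCZOS4))"
```

```text
time_s: 16.85
tcp_pos: [0.5512, -0.1375, 0.0338]
ee_rot: [-1.976, -2.442, 0.0]
wrist_force: [0.5, 0.0, -2.3]
width: 0.0626
t 16.85 tcp [ 0.5512 -0.1375  0.0338] yaw 102.06 tilt 0.02 F [ 0.5  0.  -2.3] w 0.0626 q6 -2.15
slide [-0.005 -0.034  0.008] spin 0.009
```

View pics/z11.png

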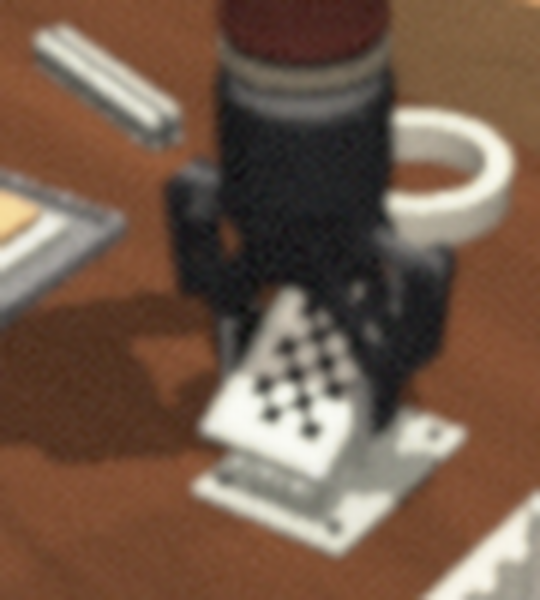

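```bash
python3 -m creep '{"hand":[0.6,0.6,0.6,0.6,0.85,0.85,0.85,0.85],"slide":[[0,-0.03,0.03],[0,-0.07,0.08],[0,-0.07,0.1],[0,-0.07,0.1],[0,-0.07,0.1],[0,-0.07,0.1],[0,-0.07,0.1],[0,-0.07,0.1]],"spin":[0,0,0,0,0,0,0,0]}' 20
python3 -c "
from h import *
go(*stand(-.0142,.0335),102)
d=snap('side','s12')
cv2.imwrite('pics/z12.png',cv2.resize(d['pixels'][150:250,275:365,::-1],(540,600),interpolation=cv2.INTER_LANCZOS4))"
```

```text
time_s: 17.57
tcp_pos: [0.5486, -0.1383, 0.03]
ee_rot: [1.976, 2.442, 0.0]
wrist_force: [-0.3, 0.4, 0.1]
width: 0.0726
t 17.57 tcp [ 0.5486 -0.1383  0.03  ] yaw 102.03 tilt 0.0 F [-0.3  0.4  0.1] w 0.0726 q6 -2.15
slide [ 0.002  0.035 -0.088] spin 0.006
```

View pics/z12.png

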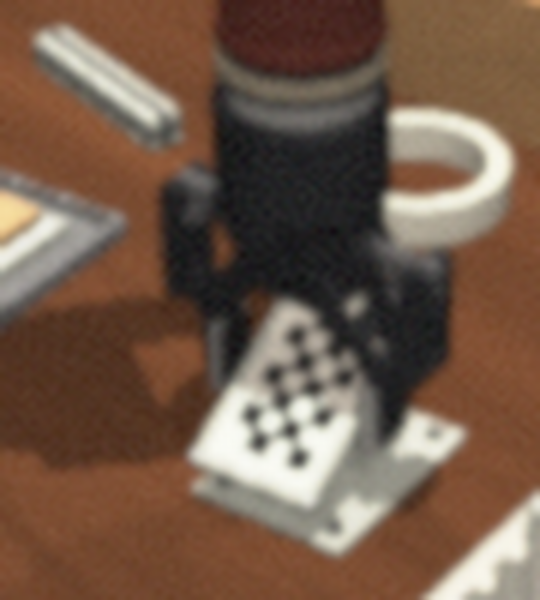

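```bash
python3 -m creep '{"hand":[0.95,1,1,1,1,1,1,1],"slide":[[0,0,0],[0,0,0],[0,0,-0.3],[0,0,-0.8],[0,0,-1.5],[0,0,-2.3],[0,0,-3.0],[0,-0.5,-3.5]],"spin":[0,0,0,0,0,0,0,0]}' 20
python3 -m creep '{"hand":[1,1,1,1,1,1,1,1],"slide":[[0,-0.8,0],[0,-1.6,0],[0,-2.4,0],[0,-3.2,0],[0,-3.8,0],[0,-4,0],[0,-4,0],[0,-4,0]],"spin":[1.1,2.2,3.3,4.4,5.5,6.6,7.7,8.8]}' 20
python3 -c "
from h import *
go(*stand(-.0142,.0335),12)
d=snap('side','s13');e=snap('top','t13')
cv2.imwrite('pics/z13.png',cv2.resize(d['pixels'][150:250,275:365,::-1],(540,600),interpolation=cv2.INTER_LANCZOS4))
cv2.imwrite('pics/z13t.png',cv2.resize(e['pixels'][170:245,295:375,::-1],None,fx=8,fy=8,interpolation=cv2.INTER_CUBIC))"
```

```text
time_s: 18.28
tcp_pos: [0.533, -0.143, 0.1752]
ee_rot: [1.97, 2.437, 0.005]
wrist_force: [0.7, -0.5, 1.1]
width: 0.0854
time_s: 18.95
tcp_pos: [0.3719, -0.1761, 0.1711]
ee_rot: [2.859, 1.298, 0.001]
wrist_force: [-0.2, 0.7, 0.4]
width: 0.0855
t 18.95 tcp [ 0.3719 -0.1761  0.1711] yaw 48.84 tilt 0.09 F [-0.2  0.7  0.4] w 0.0855 q6 -1.47
slide [3.646 2.717 3.444] spin 6.14
```

View pics/z13.png

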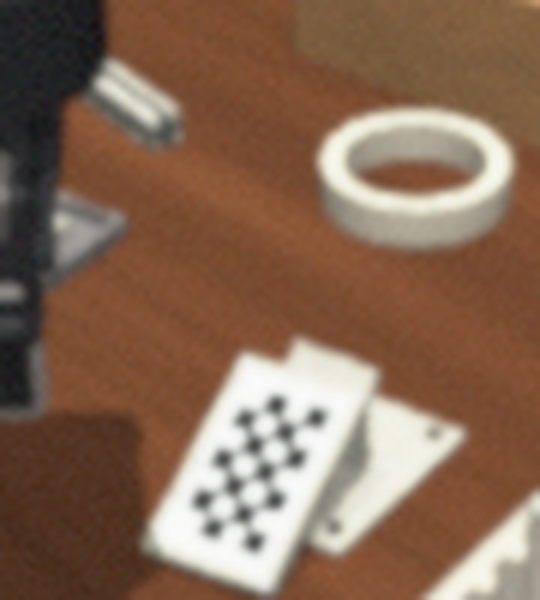

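View pics/z13t.png

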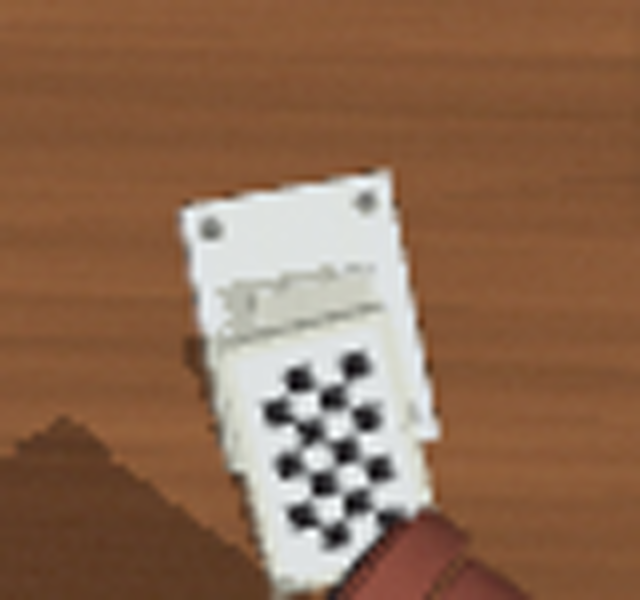

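Run:
```python
from h import *
d=load("s13")
f=lambda x,y:(275+x/6-.42,150+y/6-.42)
def st(X,yaw=12.,S=(.5638,-.135)):
    c,s=np.cos(np.radians(yaw)),np.sin(np.radians(yaw)); v=np.array(X[:2])-S; return np.round(1000*np.array([c*v[0]+s*v[1],-s*v[0]+c*v[1]]),1)
for p in((147,552),(275,598)): print("near z=0",st(ray(d,*f(*p),0.0)),"z=4",st(ray(d,*f(*p),0.004)))
for p,y in(((240,352),.032),((368,393),-.032)): print("far",inplane(d,*f(*p),y))
e=load("t13"); g=lambda x,y:(295+x/8-.44,170+y/8-.44)
for z in(.05,.06,.07): print(z,[st(ray(e,*g(*p),z)) for p in((217,342),(382,305))])
print("near-left top cam",[st(ray(e,*g(275,592),z)) for z in(0,.01)])
```

```text
near z=0 [-95.5  28.4] z=4 [-99.3  25.3]
near z=0 [-89.1 -35.8] z=4 [-92.9 -38.6]
far [-18.9  61.1]
far [-12.   60.6]
0.05 [array([-9.1, 36.4]), array([ -6.3, -25.4])]
0.06 [array([-10.7,  36.8]), array([ -7.9, -24.6])]
0.07 [array([-12.3,  37.3]), array([ -9.5, -23.8])]
near-left top cam [array([-97.9,  29.9]), array([-98.9,  30.4])]
```

```bash
python3 -c "
from h import *
print(stand(-.0335,0,.0032))
go(*stand(-.0335,.14,.0032),106)"
```

```text
(np.float64(0.5303667379648007), np.float64(-0.13883496932004677), 0)
t 19.05 tcp [ 0.3725 -0.1761  0.1711] yaw 49.22 tilt 0.09 F [ 0.4  0.  -0.5] w 0.0854 q6 -1.47
slide [3.282 2.38  0.781] spin -9.463
```

```bash
python3 -m creep '{"hand":[1,1,1,1,1,1,1,1],"slide":[[0.5,0.35,0.1],[1,0.7,0.2],[1.5,1.05,0.3],[2,1.4,0.4],[2.4,1.75,0.5],[2.8,2.05,0.65],[3.1,2.25,0.75],[3.28,2.38,0.78]],"spin":[-1.15,-2.3,-3.45,-4.6,-5.75,-6.9,-8.05,-9.2]}' 20
python3 -m creep '{"hand":[1,1,1,1,1,1,1,1],"slide":[[0,0,0.2],[0,0,0.4],[0,0,0.7],[0,0,1],[0,0,1.3],[0,0,1.5],[0,0,1.5],[0,0,1.5]],"spin":[-0.26,-0.26,-0.26,-0.26,-0.26,-0.26,-0.26,-0.26]}' 20
python3 -c "
from h import *
go(*stand(-.0335,.026,.0032),106)
snap('side','s14')"
```

```text
time_s: 19.72
tcp_pos: [0.5317, -0.1379, 0.1386]
ee_rot: [-1.911, -2.493, -0.0]
wrist_force: [0.3, -0.2, 0.0]
width: 0.0855
time_s: 20.38
tcp_pos: [0.5294, -0.1384, 0.0779]
ee_rot: [-1.89, -2.507, 0.001]
wrist_force: [0.4, -0.6, -0.2]
width: 0.0851
t 20.38 tcp [ 0.5294 -0.1384  0.0779] yaw 105.99 tilt 0.12 F [ 0.4 -0.6 -0.2] w 0.0851 q6 -2.23
slide [-0.018  0.022  1.296] spin -0.002
```

```bash
python3 -c "
from h import *
d=load('s14')
cv2.imwrite('pics/z14.png',cv2.resize(d['im'][150:250,275:365,::-1],(540,600),interpolation=cv2.INTER_LANCZOS4))"
```

```text
(no output)
```

View pics/z14.png

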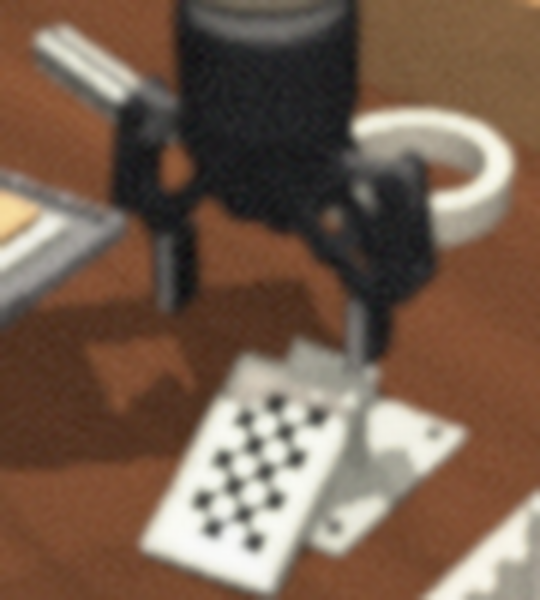

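```bash
python3 -m creep '{"hand":[1,1,1,1,1,1,1,1],"slide":[[0,0.02,0.2],[0,0.02,0.4],[0,0.02,0.6],[0,0.02,0.8],[0,0.02,1],[0,0.02,1.15],[0,0.02,1.25],[0,0.02,1.28]],"spin":[0,0,0,0,0,0,0,0]}' 20
python3 -m creep '{"hand":[0.9,0.8,0.7,0.6,0.6,0.6,0.6,0.6],"slide":[[0,0,0],[0,0,0],[0,0,0],[0,0,0],[0,0,0],[0,0,0],[0,0,0],[0,0,0]],"spin":[0,0,0,0,0,0,0,0]}' 40
python3 -c "
from h import *
go(*stand(-.0335,.026,.0032),106)
d=snap('side','s15')
cv2.imwrite('pics/z15.png',cv2.resize(d['pixels'][150:250,275:365,::-1],(540,600),interpolation=cv2.INTER_LANCZOS4))"
```

```text
time_s: 21.1
tcp_pos: [0.5302, -0.1381, 0.0264]
ee_rot: [-1.889, -2.507, 0.001]
wrist_force: [0.5, 0.4, -0.3]
width: 0.0854
time_s: 21.77
tcp_pos: [0.5314, -0.1387, 0.0283]
ee_rot: [1.89, 2.508, -0.0]
wrist_force: [-1.9, -0.5, 4.2]
width: 0.0627
t 21.77 tcp [ 0.5314 -0.1387  0.0283] yaw 106.0 tilt 0.05 F [-1.9 -0.5  4.2] w 0.0627 q6 -2.23
slide [ 0.004 -0.026  0.058] spin 0.001
```

View pics/z15.png

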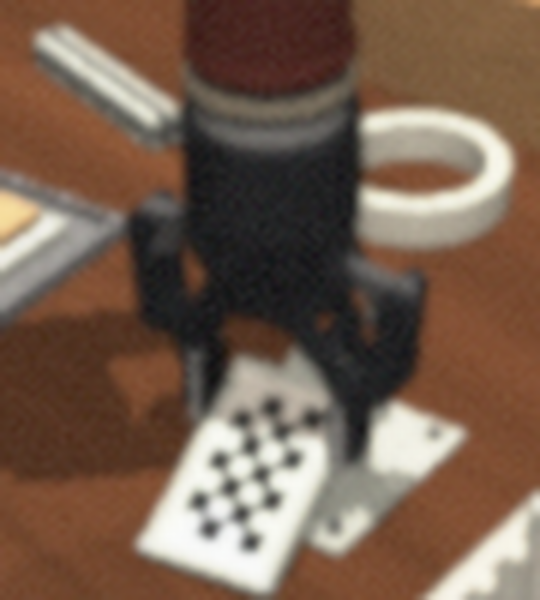

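```bash
python3 -m creep '{"hand":[0.6,0.7,0.85,0.95,1,1,1,1],"slide":[[0,0,0],[0,0,0],[0,0,0],[0,0,0],[0,0,0],[0,0,0],[0,0,0],[0,0,0]],"spin":[0,0,0,0,0,0,0,0]}' 40
python3 -c "
from h import *
go(*stand(-.0755,.003,-.0025),106)
d=snap('side','s16')
cv2.imwrite('pics/z16.png',cv2.resize(d['pixels'][150:250,275:365,::-1],(540,600),interpolation=cv2.INTER_LANCZOS4))"
```

```text
time_s: 22.48
tcp_pos: [0.5309, -0.1382, 0.0274]
ee_rot: [-1.89, -2.509, -0.0]
wrist_force: [-0.7, -0.2, 0.2]
width: 0.0856
t 22.48 tcp [ 0.5309 -0.1382  0.0274] yaw 106.0 tilt 0.02 F [-0.7 -0.2  0.2] w 0.0856 q6 -2.23
slide [-0.079 -1.075  0.611] spin 0.0
```

View pics/z16.png

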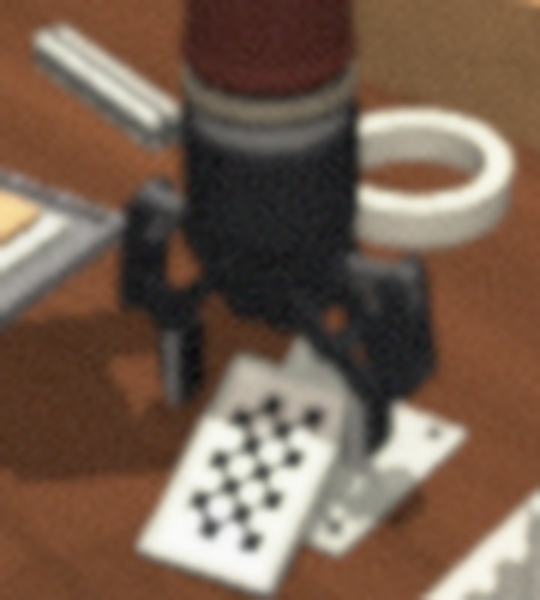

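```bash
python3 -m creep '{"hand":[1,1,1,1,1,1,1,1],"slide":[[-0.02,-0.2,0.08],[-0.02,-0.4,0.2],[-0.02,-0.65,0.35],[-0.02,-0.85,0.47],[-0.02,-1.0,0.55],[-0.02,-1.07,0.59],[-0.02,-1.07,0.6],[-0.02,-1.07,0.6]],"spin":[0,0,0,0,0,0,0,0]}' 40
python3 -m creep '{"hand":[0.9,0.8,0.7,0.6,0.6,0.6,0.6,0.6],"slide":[[0,0,0],[0,0,0],[0,0,0],[0,0,0],[0,0,0],[0,0,0],[0,0,0],[0,0,0]],"spin":[0,0,0,0,0,0,0,0]}' 70
python3 -c "
from h import *
go(*stand(-.0755,.003,-.0025),106)
d=snap('side','s17')
cv2.imwrite('pics/z17.png',cv2.resize(d['pixels'][150:250,275:365,::-1],(540,600),interpolation=cv2.INTER_LANCZOS4))"
```

```text
time_s: 23.2
tcp_pos: [0.4901, -0.1511, 0.0036]
ee_rot: [1.891, 2.508, 0.0]
wrist_force: [-0.3, -0.6, 0.4]
width: 0.0854
time_s: 23.87
tcp_pos: [0.491, -0.1512, 0.0048]
ee_rot: [1.89, 2.508, 0.0]
wrist_force: [-1.9, 0.1, 5.3]
width: 0.0619
t 23.87 tcp [ 0.491  -0.1512  0.0048] yaw 106.02 tilt 0.06 F [-1.9  0.1  5.3] w 0.0619 q6 -2.29
slide [-0.044 -0.026  0.045] spin 0.003
```

View pics/z17.png

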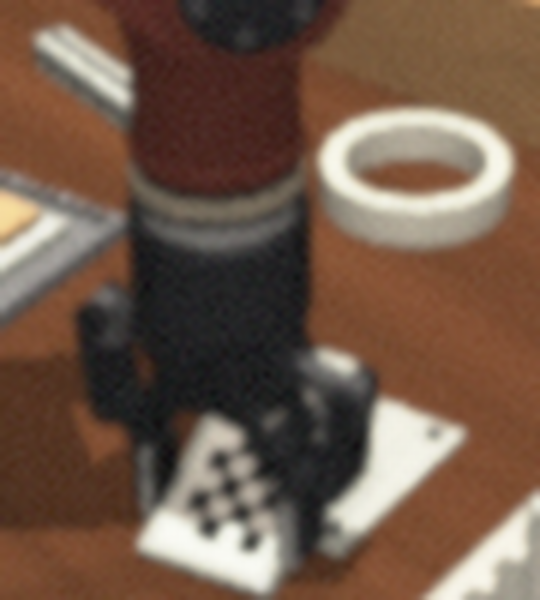

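```bash
python3 -m creep '{"hand":[0.6,0.6,0.6,0.6,0.6,0.6,0.6,0.6],"slide":[[0,0,-0.1],[0,0,-0.25],[0,0,-0.5],[0,0,-0.8],[0,0,-1.1],[0,0,-1.35],[0,0,-1.4],[0,0,-1.4]],"spin":[0,0,0,0,0,0,0,0]}' 70
python3 -c "
from h import *
go(*stand(-.0255,.05,0),102)
d=snap('side','s18')
cv2.imwrite('pics/z18.png',cv2.resize(d['pixels'][150:250,275:365,::-1],(540,600),interpolation=cv2.INTER_LANCZOS4))"
```

```text
time_s: 24.58
tcp_pos: [0.4914, -0.1515, 0.0615]
ee_rot: [1.889, 2.506, 0.001]
wrist_force: [0.7, -0.8, -2.0]
width: 0.0618
t 24.58 tcp [ 0.4914 -0.1515  0.0615] yaw 106.0 tilt 0.21 F [ 0.7 -0.8 -2. ] w 0.0618 q6 -2.29
slide [-0.056  1.217  0.291] spin 0.667
```

View pics/z18.png

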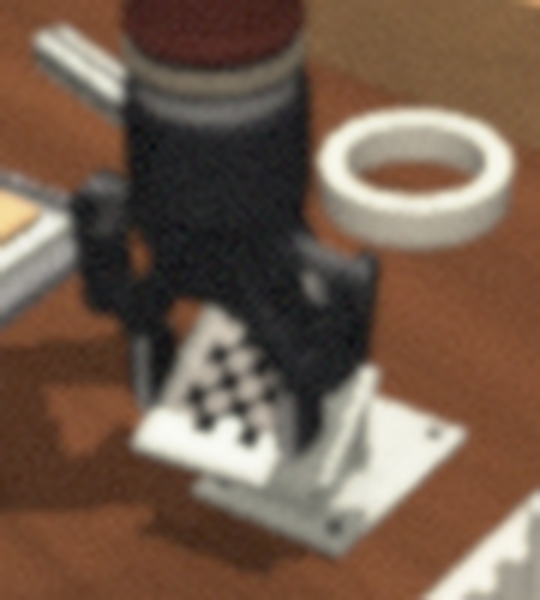

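```bash
python3 -m creep '{"hand":[0.6,0.6,0.6,0.6,0.6,0.6,0.6,0.6],"slide":[[-0.01,0.2,0],[-0.03,0.45,0],[-0.05,0.75,0],[-0.05,1.0,0.05],[-0.05,1.15,0.15],[-0.05,1.2,0.3],[-0.05,1.2,0.4],[-0.05,1.2,0.4]],"spin":[0.1,0.2,0.3,0.4,0.5,0.6,0.67,0.67]}' 70
python3 -c "
from h import *
go(*stand(-.0223,.0283,0),102)
d=snap('side','s19')
cv2.imwrite('pics/z19.png',cv2.resize(d['pixels'][150:250,275:365,::-1],(540,600),interpolation=cv2.INTER_LANCZOS4))"
```

```text
time_s: 25.3
tcp_pos: [0.5351, -0.1389, 0.0416]
ee_rot: [-1.975, -2.438, 0.002]
wrist_force: [-0.2, -0.2, -1.1]
width: 0.0623
t 25.3 tcp [ 0.5351 -0.1389  0.0416] yaw 101.97 tilt 0.25 F [-0.2 -0.2 -1.1] w 0.0623 q6 -2.16
slide [-0.054  0.165  0.332] spin -0.004
```

View pics/z19.png

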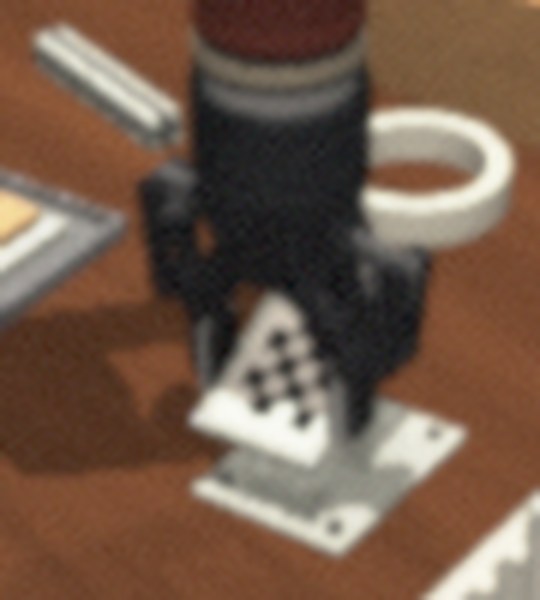

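Run:
```python
from h import *
d=load("s19")
f=lambda x,y:(275+x/6-.42,150+y/6-.42)
print(inplane(d,*f(192,425),.032),inplane(d,*f(320,470),-.032))
```

```text
[-55.5  43.2] [-49.1  42. ]
```

```bash
python3 -m creep '{"hand":[0.6,0.6,0.6,0.6,0.6,0.6,0.6,0.6],"slide":[[-0.05,0.01,0.06],[-0.05,0.02,0.12],[-0.05,0.04,0.18],[-0.05,0.07,0.24],[-0.05,0.1,0.3],[-0.05,0.12,0.35],[-0.05,0.13,0.39],[-0.05,0.13,0.39]],"spin":[0,0,0,0,0,0,0,0]}' 30
python3 -c "
from h import *
go(*stand(-.0223,.0283,0),102)
d=snap('side','s20')
cv2.imwrite('pics/z20.png',cv2.resize(d['pixels'][150:250,275:365,::-1],(540,600),interpolation=cv2.INTER_LANCZOS4))"
```

```text
time_s: 26.02
tcp_pos: [0.5407, -0.141, 0.0303]
ee_rot: [-1.973, -2.44, 0.005]
wrist_force: [-12.4, 0.3, 15.8]
width: 0.0619
t 26.02 tcp [ 0.5407 -0.141   0.0303] yaw 102.07 tilt 0.3 F [-12.4   0.3  15.8] w 0.0619 q6 -2.16
slide [0.027 0.039 0.05 ] spin 0.012
```

View pics/z20.png

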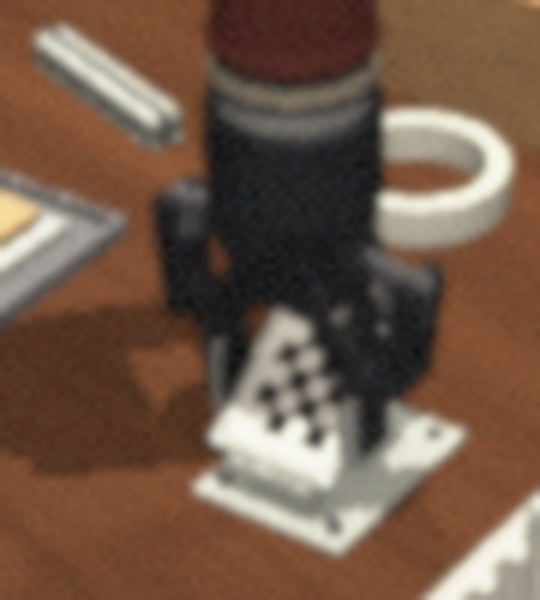

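Run:
```python
from h import *
d=load("s20")
f=lambda x,y:(275+x/6-.42,150+y/6-.42)
print(inplane(d,*f(210,447),.032),inplane(d,*f(333,488),-.032))
g=load("s13")
d3=load("s3")
# ledge expected image place
for y in(-.022,.022):
  for p in((-.040,.018),(-.050,.028),(.001,.059)):
    X=stand(p[0],p[1],y); q=proj(d,X); print(p,y,np.round((q-np.array([275,150])+.42)*6))
```

```text
[-43.1  23.3] [-39.2  25.7]
(-0.04, 0.018) -0.022 [313. 495.]
(-0.05, 0.028) -0.022 [300. 489.]
(0.001, 0.059) -0.022 [365. 374.]
(-0.04, 0.018) 0.022 [232. 460.]
(-0.05, 0.028) 0.022 [219. 454.]
(0.001, 0.059) 0.022 [284. 342.]
```

```bash
python3 -m creep '{"hand":[0.6,0.6,0.7,0.74,0.78,0.82,0.86,0.9],"slide":[[0,0,-0.03],[0,0,-0.05],[0,0,-0.05],[0,0,-0.05],[0,0,-0.05],[0,0,-0.05],[0,0,-0.05],[0,0,-0.05]],"spin":[0,0,0,0,0,0,0,0]}' 20
python3 -c "
from h import *
go(*stand(-.0223,.0283,0),102)
d=snap('side','s21')
cv2.imwrite('pics/z21.png',cv2.resize(d['pixels'][150:250,275:365,::-1],(540,600),interpolation=cv2.INTER_LANCZOS4))"
```

```text
time_s: 26.73
tcp_pos: [0.5429, -0.1406, 0.0303]
ee_rot: [1.977, 2.44, 0.001]
wrist_force: [-0.4, 0.1, -0.5]
width: 0.0773
t 26.73 tcp [ 0.5429 -0.1406  0.0303] yaw 101.97 tilt 0.06 F [-0.4  0.1 -0.5] w 0.0773 q6 -2.16
slide [ 0.028 -0.016  0.05 ] spin -0.004
```

View pics/z21.png

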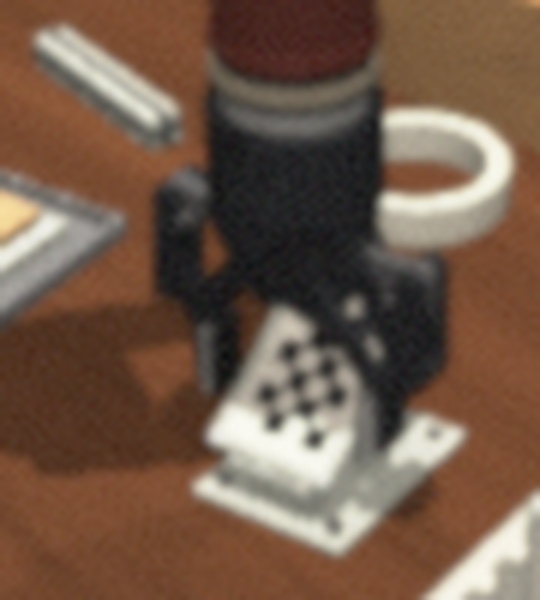

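```bash
python3 -m creep '{"hand":[1,1,1,1,1,1,1,1],"slide":[[0,0,0],[0,0,-0.1],[0,0,-0.3],[0,0,-0.6],[0,0,-1.0],[0,0,-1.5],[0,0,-2.0],[0,0,-2.5]],"spin":[0,0,0,0,0,0,0,0]}' 20
python3 -m creep '{"hand":[1,1,1,1,1,1,1,1],"slide":[[0,0,-0.5],[0,0,-1],[0,0,-1.3],[0,-0.6,-1.3],[0,-1.3,-1.3],[0,-2,-1.3],[0,-2.5,-1.3],[0,-2.5,-1.3]],"spin":[1.1,2.2,3.3,4.4,5.5,6.6,7.7,8.8]}' 20
python3 -c "
from h import *
go(*stand(-.0142,.0335),12)
d=snap('side','s22');e=snap('top','t22')
cv2.imwrite('pics/z22.png',cv2.resize(d['pixels'][150:250,275:365,::-1],(540,600),interpolation=cv2.INTER_LANCZOS4))
cv2.imwrite('pics/z22t.png',cv2.resize(e['pixels'][170:245,295:375,::-1],None,fx=8,fy=8,interpolation=cv2.INTER_CUBIC))"
```

```text
time_s: 27.45
tcp_pos: [0.5427, -0.1406, 0.1325]
ee_rot: [1.977, 2.44, 0.001]
wrist_force: [-0.3, -0.6, 0.3]
width: 0.0855
time_s: 28.12
tcp_pos: [0.4414, -0.1614, 0.1828]
ee_rot: [-2.861, -1.297, 0.002]
wrist_force: [-0.2, 1.3, -0.2]
width: 0.0856
t 28.12 tcp [ 0.4414 -0.1614  0.1828] yaw 48.77 tilt 0.09 F [-0.2  1.3 -0.2] w 0.0856 q6 -1.35
slide [2.235 1.658 3.729] spin 6.129
```

View pics/z22.png

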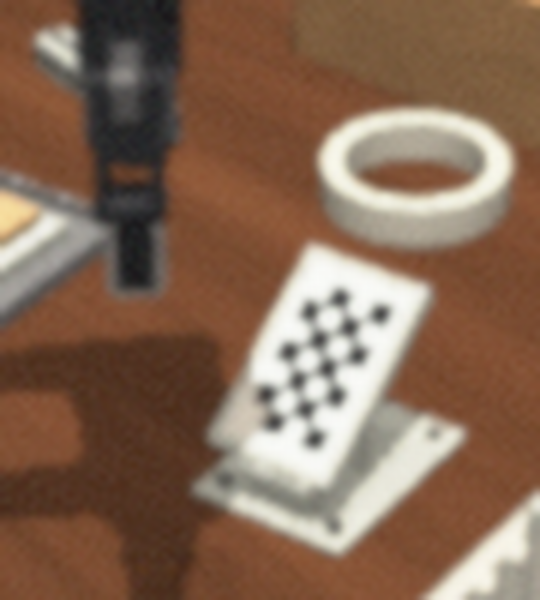

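View pics/z22t.png

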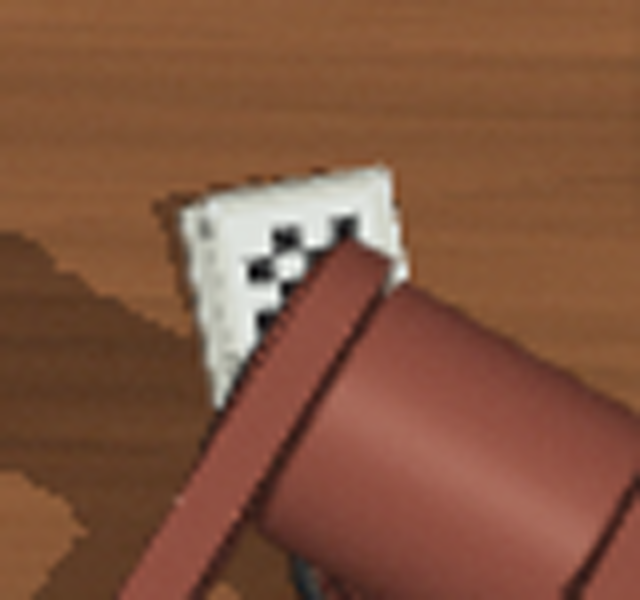

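Run:
```python
from h import *
d=load("s22"); e=load("t22")
f=lambda x,y:(275+x/6-.42,150+y/6-.42)
g=lambda x,y:(295+x/8-.44,170+y/8-.44)
def st(X,yaw=12.,S=(.5638,-.135)):
    c,s=np.cos(np.radians(yaw)),np.sin(np.radians(yaw)); v=np.array(X[:2])-S; return np.round(1000*np.array([c*v[0]+s*v[1],-s*v[0]+c*v[1]]),1)
print("near",inplane(d,*f(208,443),.032),inplane(d,*f(328,487),-.032))
print("top",inplane(d,*f(313,243),.032),inplane(d,*f(432,290),-.032))
for z in (.085,.092,.095): print("topcam far edge",z,st(ray(e,*g(188,207),z)),st(ray(e,*g(385,170),z)))
```

```text
near [-44.5  26.4] [-43.1  28.8]
top [38.7 88.1] [39.  86.4]
topcam far edge 0.085 [35.4 39.4] [ 36.2 -32.7]
topcam far edge 0.092 [34.  39.6] [ 34.9 -32.1]
topcam far edge 0.095 [33.4 39.8] [ 34.3 -31.8]
```

Run:
```python
from h import *
d=load("s22"); e=load("t22")
f=lambda x,y:(275+x/6-.42,150+y/6-.42)
g=lambda x,y:(295+x/8-.44,170+y/8-.44)
def tri(p,q):
    P=[np.asarray(k["K"])@np.c_[k["R"],k["t"]] for k in(d,e)]
    X=cv2.triangulatePoints(P[0],P[1],np.array(p,float),np.array(q,float)).ravel(); return X[:3]/X[3]
def st3(X,yaw=12.,S=(.5638,-.135)):
    c,s=np.cos(np.radians(yaw)),np.sin(np.radians(yaw)); v=X[:2]-S; return np.round(1000*np.array([c*v[0]+s*v[1],-s*v[0]+c*v[1],X[2]]),1)
print(st3(tri(f(432,290),g(385,170))), st3(tri(f(313,243),g(188,207))))
a,b=load("s13"),load("t13")
# check: dark squares in both views
sq_s=[(380,313),(340,297)]; sq_t=[(345,228),(287,239)]
for p,q in zip(sq_s,sq_t): print("sq",st3(tri(f(*p),g(*q))))
# expected image of flush plate corners
for sl in (0,4):
  for nm,s_,n_ in(("far up",100,8),("far low",100,0),("near up",0,8),("near low",0,0)):
    x=-.040+(s_+sl)/1000*.7071-n_/1000*.7071; z=.018+(s_+sl)/1000*.7071+n_/1000*.7071
    print(sl,nm,[np.round((proj(d,stand(x,z,y))-np.array([275,150])+.42)*6).tolist() for y in(.032,-.032)],[np.round((proj(e,stand(x,z,y))-np.array([295,170])+.44)*8).tolist() for y in(.032,-.032)])
```

```text
[ 36.  -32.9  88.2] [37.6 36.7 85.9]
sq [ 19.7 -15.8  78.5]
sq [19.3  5.5 79.1]
0 far up [[296.0, 245.0], [415.0, 290.0]] [[214.0, 226.0], [390.0, 195.0]]
0 far low [[303.0, 250.0], [422.0, 294.0]] [[211.0, 214.0], [386.0, 183.0]]
0 near up [[207.0, 449.0], [325.0, 499.0]] [[246.0, 448.0], [415.0, 417.0]]
0 near low [[214.0, 453.0], [332.0, 503.0]] [[243.0, 435.0], [412.0, 405.0]]
4 far up [[299.0, 237.0], [419.0, 281.0]] [[212.0, 217.0], [389.0, 186.0]]
4 far low [[306.0, 242.0], [426.0, 286.0]] [[209.0, 205.0], [385.0, 174.0]]
4 near up [[210.0, 441.0], [328.0, 491.0]] [[244.0, 439.0], [414.0, 409.0]]
4 near low [[218.0, 445.0], [336.0, 494.0]] [[241.0, 426.0], [411.0, 396.0]]
```

```bash
python3 -c "
from h import *
go(*stand(-.075,.10),12)"
```

```text
t 28.22 tcp [ 0.4442 -0.1616  0.1835] yaw 49.13 tilt 0.14 F [-0.2  0.3  0.2] w 0.0855 q6 -1.36
slide [0.963 0.688 2.09 ] spin 6.188
```

```bash
python3 -m creep '{"hand":[0.6,0.3,0,0,0,0,0,0],"slide":[[0.15,0.1,0.2],[0.3,0.2,0.5],[0.5,0.3,0.9],[0.6,0.4,1.3],[0.8,0.5,1.6],[0.9,0.6,1.9],[0.96,0.69,2.1],[0.96,0.69,2.1]],"spin":[1,2,3,4,5,6,6.19,6.19]}' 20
python3 -c "
from h import *
go(*stand(-.055,.045),12)"
```

```text
time_s: 28.88
tcp_pos: [0.4907, -0.1498, 0.097]
ee_rot: [-3.123, -0.336, 0.002]
wrist_force: [-0.4, -0.5, -0.6]
width: -0.0003
t 28.88 tcp [ 0.4907 -0.1498  0.097 ] yaw 12.29 tilt 0.11 F [-0.4 -0.5 -0.6] w -0.0003 q6 -0.65
slide [0.492 0.021 1.299] spin 0.048
```

```bash
python3 -m creep '{"hand":[0,0,0,0,0,0,0,0],"slide":[[0,0,0.3],[0,0,0.6],[0.0,0.02,0.9],[0.1,0.02,1.15],[0.2,0.02,1.3],[0.35,0.02,1.3],[0.5,0.02,1.3],[0.5,0.02,1.3]],"spin":[0.04,0.04,0.04,0.04,0.04,0.04,0.04,0.04]}' 20
python3 -m creep '{"hand":[0,0,0,0,0,0,0,0],"slide":[[0.08,0,0],[0.16,0,0],[0.24,0,0],[0.3,0,0],[0.36,0,0],[0.42,0,0],[0.42,0,0],[0.42,0,0]],"spin":[0,0,0,0,0,0,0,0]}' 20
python3 -c "
from h import *
go(*stand(-.036,.045),12)
d=snap('side','s23')
cv2.imwrite('pics/z23.png',cv2.resize(d['pixels'][150:250,275:365,::-1],(540,600),interpolation=cv2.INTER_LANCZOS4))"
```

```text
time_s: 29.55
tcp_pos: [0.5124, -0.1471, 0.0468]
ee_rot: [3.124, 0.324, 0.004]
wrist_force: [-0.1, -0.9, 0.7]
width: -0.0004
time_s: 30.22
tcp_pos: [0.5268, -0.1434, 0.0461]
ee_rot: [3.125, 0.323, -0.0]
wrist_force: [-0.3, 0.7, 0.4]
width: -0.0003
t 30.22 tcp [ 0.5268 -0.1434  0.0461] yaw 11.81 tilt 0.0 F [-0.3  0.7  0.4] w -0.0003 q6 -0.6
slide [ 0.05  -0.013  0.028] spin -0.032
```

View pics/z23.png

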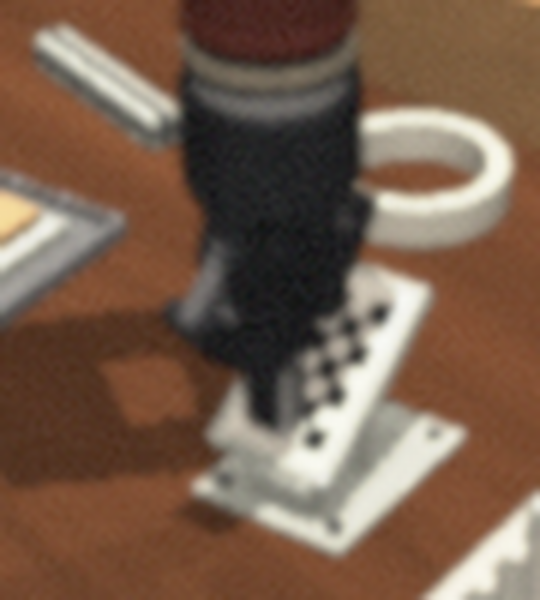

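```bash
python3 -m creep '{"hand":[0,0,0,0,0,0,0,0],"slide":[[0.03,0,0.03],[0.06,0,0.03],[0.1,0,0.03],[0.14,0,0.03],[0.18,0,0.03],[0.22,0,0.03],[0.25,0,0.03],[0.25,0,0.03]],"spin":[0,0,0,0,0,0,0,0]}' 20
python3 -c "
from h import *
go(*stand(-.036,.045),12)
d=snap('side','s24')
cv2.imwrite('pics/z24.png',cv2.resize(d['pixels'][150:250,275:365,::-1],(540,600),interpolation=cv2.INTER_LANCZOS4))"
```

```text
time_s: 30.93
tcp_pos: [0.5364, -0.1413, 0.0448]
ee_rot: [-3.125, -0.323, 0.001]
wrist_force: [-1.1, 0.5, 0.9]
width: 0.0002
t 30.93 tcp [ 0.5364 -0.1413  0.0448] yaw 11.81 tilt 0.03 F [-1.1  0.5  0.9] w 0.0002 q6 -0.59
slide [-0.198 -0.011 -0.006] spin -0.032
```

View pics/z24.png

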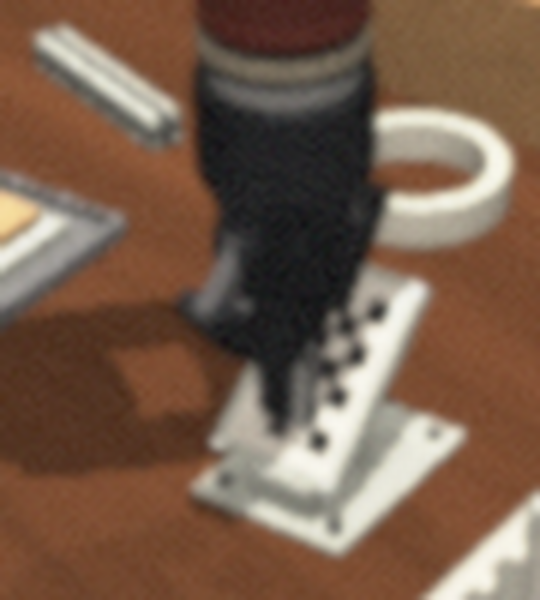

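```bash
python3 -m creep '{"hand":[0,0,0,0,0,0,0,0],"slide":[[0.02,0,0],[0.04,0,0],[0.06,0,0],[0.08,0,0],[0.1,0,0],[0.12,0,0],[0.14,0,0],[0.14,0,0]],"spin":[0,0,0,0,0,0,0,0]}' 20
python3 -c "
from h import *
go(*stand(-.036,.045),12)
d=snap('side','s25')
cv2.imwrite('pics/z25.png',cv2.resize(d['pixels'][150:250,275:365,::-1],(540,600),interpolation=cv2.INTER_LANCZOS4))"
```

```text
time_s: 31.65
tcp_pos: [0.5388, -0.1408, 0.0445]
ee_rot: [-3.124, -0.325, 0.012]
wrist_force: [-9.4, -3.2, 5.6]
width: 0.0001
t 31.65 tcp [ 0.5388 -0.1408  0.0445] yaw 11.87 tilt 0.45 F [-9.4 -3.2  5.6] w 0.0001 q6 -0.58
slide [-0.26  -0.01  -0.009] spin -0.022
```

View pics/z25.png

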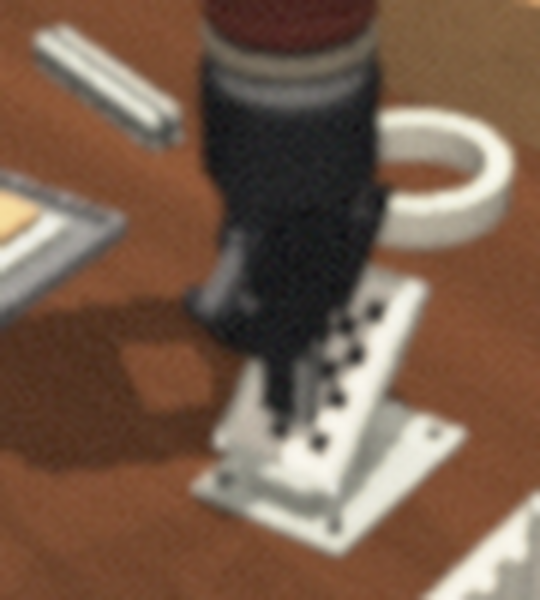

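```bash
python3 -m creep '{"hand":[0,0,0.2,0.45,0.45,0.45,0.45,0.45],"slide":[[-0.3,0,0],[-0.7,0,-0.1],[-0.8,0,-0.5],[-0.8,0,-1.1],[-0.6,0,-1.8],[-0.3,0,-2.4],[0.0,0,-2.6],[0,0,-2.6]],"spin":[0,0,0,0,0,0,0,0]}' 20
python3 -c "
from h import *
go(*stand(.020,.15),12)
d=snap('side','s26');e=snap('top','t26')
cv2.imwrite('pics/z26.png',cv2.resize(d['pixels'][150:250,275:365,::-1],(540,600),interpolation=cv2.INTER_LANCZOS4))"
```

```text
time_s: 32.37
tcp_pos: [0.5473, -0.1412, 0.1537]
ee_rot: [3.12, 0.323, 0.017]
wrist_force: [-0.3, 0.1, 0.6]
width: 0.0383
t 32.37 tcp [ 0.5473 -0.1412  0.1537] yaw 11.83 tilt 0.69 F [-0.3  0.1  0.6] w 0.0383 q6 -0.58
slide [ 0.934 -0.068  0.101] spin -0.028
```

View pics/z26.png

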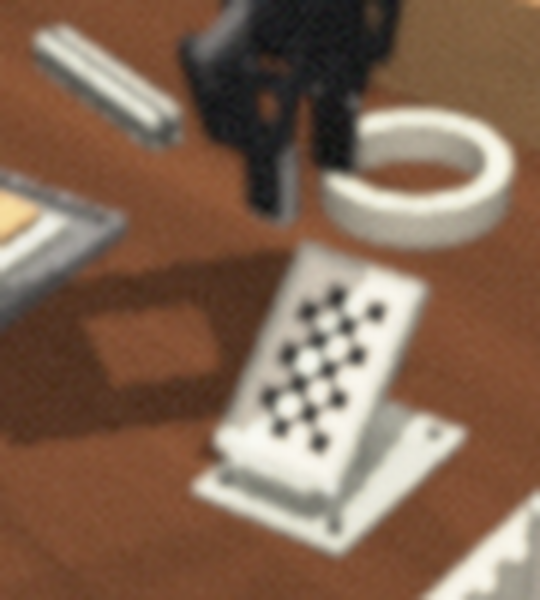

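```bash
python3 -m creep '{"hand":[0.45,0.45,0.45,0.45,0.45,0.45,0.45,0.45],"slide":[[0.2,0,0],[0.4,0,0],[0.6,0,0],[0.8,0,0],[0.9,0,0],[0.93,0,0],[0.93,0,0],[0.93,0,0]],"spin":[0,0,0,0,0,0,0,0]}' 20
python3 -c "
from h import *
go(*stand(.021,.076),12)"
```

```text
time_s: 33.13
tcp_pos: [0.5782, -0.1326, 0.1486]
ee_rot: [-3.125, -0.323, 0.001]
wrist_force: [-0.3, -0.9, 0.3]
width: 0.0383
t 33.13 tcp [ 0.5782 -0.1326  0.1486] yaw 11.81 tilt 0.04 F [-0.3 -0.9  0.3] w 0.0383 q6 -0.55
slide [ 0.162 -0.015  1.816] spin -0.032
```

```bash
python3 -m creep '{"hand":[0.45,0.45,0.45,0.45,0.45,0.45,0.45,0.45],"slide":[[0.16,0,0.2],[0.16,0,0.5],[0.16,0,0.8],[0.16,0,1.1],[0.16,0,1.4],[0.16,0,1.65],[0.16,0,1.8],[0.16,0,1.8]],"spin":[-0.03,-0.03,-0.03,-0.03,-0.03,-0.03,-0.03,-0.03]}' 20
python3 -c "
from h import *
go(*stand(.021,.076),12)
d=snap('side','s27')
cv2.imwrite('pics/z27.png',cv2.resize(d['pixels'][150:250,275:365,::-1],(540,600),interpolation=cv2.INTER_LANCZOS4))"
```

```text
time_s: 33.8
tcp_pos: [0.5829, -0.1308, 0.0743]
ee_rot: [-3.123, -0.327, 0.006]
wrist_force: [-0.3, 0.2, -0.0]
width: 0.0383
t 33.8 tcp [ 0.5829 -0.1308  0.0743] yaw 11.97 tilt 0.25 F [-0.3  0.2 -0. ] w 0.0383 q6 -0.55
slide [ 0.037  0.003 -0.043] spin -0.005
```

View pics/z27.png

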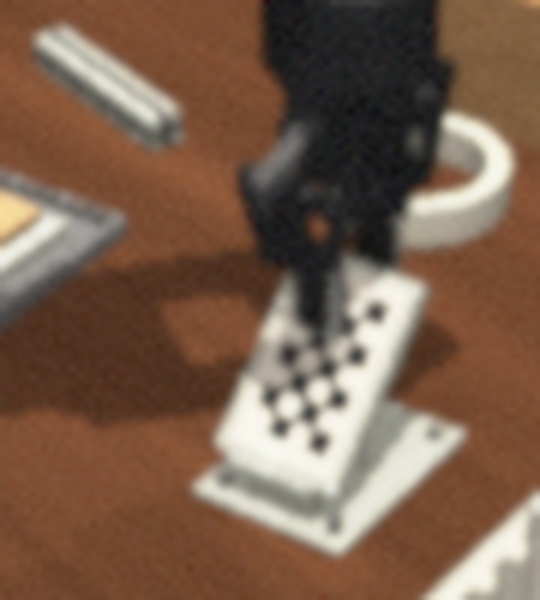

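```bash
python3 -m creep '{"hand":[0.45,0.45,0.45,0.45,0.45,0.45,0.45,0.45],"slide":[[-0.1,0,0],[-0.2,0,-0.05],[-0.3,0,-0.11],[-0.4,0,-0.17],[-0.5,0,-0.22],[-0.6,0,-0.27],[-0.7,0,-0.32],[-0.7,0,-0.32]],"spin":[0,0,0,0,0,0,0,0]}' 20
python3 -c "
from h import *
go(*stand(-.033,.095),12)
d=snap('side','s28')
cv2.imwrite('pics/z28.png',cv2.resize(d['pixels'][150:250,275:365,::-1],(540,600),interpolation=cv2.INTER_LANCZOS4))"
```

```text
time_s: 34.52
tcp_pos: [0.5559, -0.1373, 0.0898]
ee_rot: [-3.124, -0.327, 0.002]
wrist_force: [0.4, 0.5, -0.3]
width: 0.0384
t 34.52 tcp [ 0.5559 -0.1373  0.0898] yaw 11.96 tilt 0.08 F [ 0.4  0.5 -0.3] w 0.0384 q6 -0.57
slide [-0.62  -0.015 -0.13 ] spin -0.006
```

View pics/z28.png

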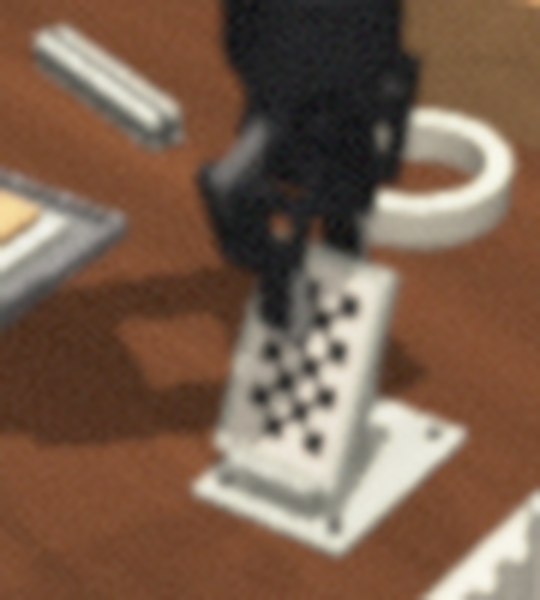

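```bash
python3 -m creep '{"hand":[0.45,0.45,0.45,0.45,0.45,0.45,0.43,0.4],"slide":[[-0.1,0,-0.05],[-0.22,0,-0.1],[-0.34,0,-0.14],[-0.46,0,-0.18],[-0.58,0,-0.21],[-0.68,0,-0.23],[-0.76,0,-0.25],[-0.8,0,-0.26]],"spin":[0,0,0,0,0,0,0,0]}' 20
python3 -c "
from h import *
go(*stand(-.044,.1),12)
d=snap('side','s29')
cv2.imwrite('pics/z29.png',cv2.resize(d['pixels'][150:250,275:365,::-1],(540,600),interpolation=cv2.INTER_LANCZOS4))"
```

```text
time_s: 35.23
tcp_pos: [0.5251, -0.1438, 0.1]
ee_rot: [-3.124, -0.327, 0.001]
wrist_force: [0.3, 0.7, 0.3]
width: 0.0341
t 35.23 tcp [ 0.5251 -0.1438  0.1   ] yaw 11.96 tilt 0.04 F [0.3 0.7 0.3] w 0.0341 q6 -0.6
slide [-0.109 -0.015  0.001] spin -0.006
```

View pics/z29.png

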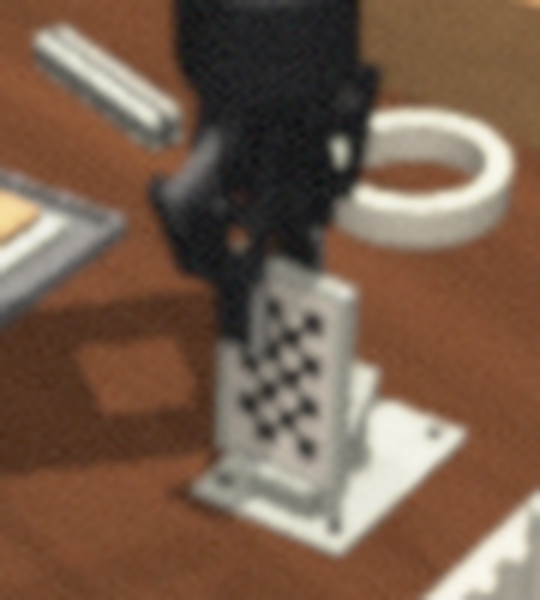

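```bash
python3 -m creep '{"hand":[0.37,0.33,0.29,0.25,0.2,0.15,0.1,0.05],"slide":[[-0.03,0,0],[-0.06,0,0],[-0.08,0,0],[-0.1,0,0],[-0.1,0,-0.02],[-0.1,0,-0.04],[-0.1,0,-0.06],[-0.1,0,-0.08]],"spin":[0,0,0,0,0,0,0,0]}' 40
python3 -m creep '{"hand":[0,0,0,0,0,0,0,0],"slide":[[0,0,0],[0,0,0],[0,0,-0.05],[0,0,-0.15],[0,0,-0.3],[0,0,-0.5],[0,0,-0.6],[0,0,-0.6]],"spin":[0,0,0,0,0,0,0,0]}' 60
python3 -c "
from h import *
go(*stand(-.044,.1),12)
d=snap('side','s30')
cv2.imwrite('pics/z30.png',cv2.resize(d['pixels'][150:250,275:365,::-1],(540,600),interpolation=cv2.INTER_LANCZOS4))"
```

```text
time_s: 35.95
tcp_pos: [0.524, -0.1446, 0.104]
ee_rot: [3.124, 0.327, 0.008]
wrist_force: [3.5, 2.3, -0.1]
width: 0.0074
time_s: 36.62
tcp_pos: [0.5223, -0.1451, 0.1286]
ee_rot: [3.123, 0.328, 0.001]
wrist_force: [0.4, -0.1, -1.8]
width: 0.0066
t 36.62 tcp [ 0.5223 -0.1451  0.1286] yaw 11.98 tilt 0.08 F [ 0.4 -0.1 -1.8] w 0.0066 q6 -0.61
slide [-0.034 -0.031  0.716] spin -0.003
```

View pics/z30.png

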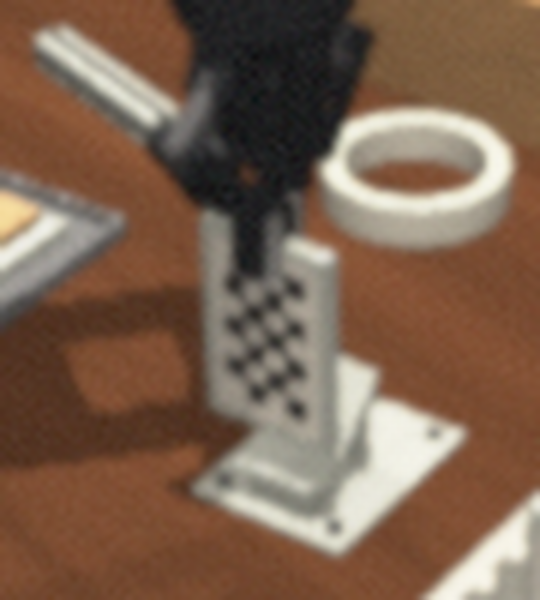

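```bash
python3 -c "
from h import *
go(.471,-.348,.21,10.1)"
```

```text
t 36.67 tcp [ 0.5221 -0.1449  0.128 ] yaw 11.98 tilt 0.05 F [ 0.6 -0.1 -1.2] w 0.0064 q6 -0.61
slide [-2.303  4.704 -2.046] spin 0.313
```

```bash
python3 -m creep '{"hand":[0,0,0,0,0,0,0,0],"slide":[[0,0,-0.3],[0,0,-0.8],[-0.2,0.3,-1.3],[-0.5,0.8,-1.8],[-0.8,1.4,-2.05],[-1.1,2.0,-2.05],[-1.4,2.7,-2.05],[-1.7,3.4,-2.05]],"spin":[0.05,0.1,0.15,0.2,0.25,0.3,0.3,0.3]}' 60
python3 -m creep '{"hand":[0,0,0,0,0,0,0,0],"slide":[[-0.2,0.5,0],[-0.4,0.9,0],[-0.55,1.2,0],[-0.6,1.3,0],[-0.6,1.3,0],[-0.6,1.3,0],[-0.6,1.3,0],[-0.6,1.3,0]],"spin":[0,0,0,0,0,0,0,0]}' 60
python3 -c "
from h import *
go(.471,-.348,.21,10.1)
d=snap('side','s31');e=snap('top','t31')
cv2.imwrite('pics/z31.png',cv2.resize(d['pixels'][190:310,310:420,::-1],(550,600),interpolation=cv2.INTER_LANCZOS4))
cv2.imwrite('pics/z31t.png',cv2.resize(e['pixels'][190:270,365:445,::-1],None,fx=7,fy=7,interpolation=cv2.INTER_CUBIC))"
```

```text
time_s: 37.33
tcp_pos: [0.4833, -0.2928, 0.2104]
ee_rot: [3.129, 0.279, 0.001]
wrist_force: [0.9, -0.0, -2.0]
width: 0.0066
time_s: 38.0
tcp_pos: [0.4696, -0.346, 0.2093]
ee_rot: [-3.128, -0.281, 0.0]
wrist_force: [0.6, 0.2, -1.3]
width: 0.0066
t 38.0 tcp [ 0.4696 -0.346   0.2093] yaw 10.25 tilt 0.03 F [ 0.6  0.2 -1.3] w 0.0066 q6 -0.93
slide [ 0.025  0.055 -0.018] spin 0.026
```

View pics/z31.png

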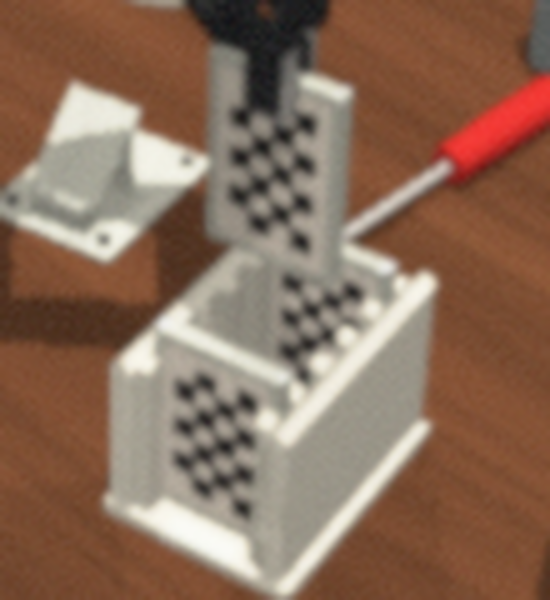

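View pics/z31t.png

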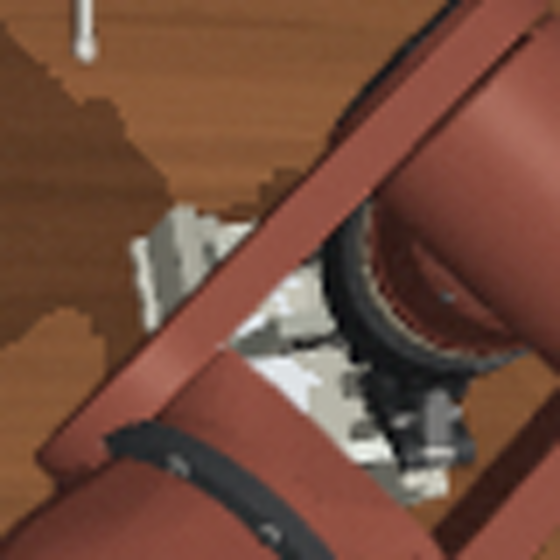

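```bash
cat >> h.py <<'E'
def xplane(d,u,v,xr,yaw=10.1,S=(.471,-.348)):
    K,R,t=map(np.asarray,(d["K"],d["R"],d["t"])); c=-R.T@t; r=R.T@np.linalg.inv(K)@np.array([u,v,1.])
    co,si=np.cos(np.radians(yaw)),np.sin(np.radians(yaw)); n=np.array([co,si,0]); o=np.array([S[0],S[1],0])
    k=(xr-n@(c-o))/(n@r); X=c+k*r; return np.round(1000*np.array([(X-o)@[-si,co,0],X[2]]),1)
E
python3 - <<'E'
from h import *
d=load("s31")
f=lambda x,y:(310+x/5-.4,190+y/5-.4)
print("filed near top L,R",xplane(d,*f(158,322),-.048),xplane(d,*f(280,384),-.048))
print("held front: botL",xplane(d,*f(207,238),-.005),"botR",xplane(d,*f(327,282),-.005),"topL",xplane(d,*f(210,42),-.005),"topR",xplane(d,*f(325,97),-.005))
print("walls: right outer top near",xplane(d,*f(283,445),-.065), "left outer near",xplane(d,*f(112,365),-.065))
# predicted: walls outer corner at y=+-44.5, z=97(ridge?)/92
co,si=np.cos(np.radians(10.1)),np.sin(np.radians(10.1))
def rk(x,y,z): return [.471+co*x-si*y,-.348+si*x+co*y,z]
for n,p in dict(baseNL=(-.065,.049,.008),baseNR=(-.065,-.049,.008),baseFR=(.065,-.049,.008),baseNRb=(-.065,-.049,0)).items(): print(n,np.round((proj(d,rk(*p))-[310,190]+.4)*5))
E
```

```text
filed near top L,R [ 28.6 111.1] [-34. 109.]
held front: botL [ 32.5 127.8] botR [-29.2 133. ] topL [ 33.9 231.8] topR [-22.5 227.2]
walls: right outer top near [-46.9  94.6] left outer near [40.9 92.1]
baseNL [ 98. 496.]
baseNR [279. 592.]
baseFR [426. 424.]
baseNRb [278. 605.]
```

Run:
```python
from h import *
d=load("s31")
cv2.imwrite('pics/z31b.png',cv2.resize(d['im'][192:272,345:395,::-1],(500,800)[0:2],interpolation=cv2.INTER_CUBIC)[:600] if 0 else cv2.resize(d['im'][225:275,345:395,::-1],(600,600),interpolation=cv2.INTER_CUBIC))
```

```text
(no output)
```

View pics/z31b.png

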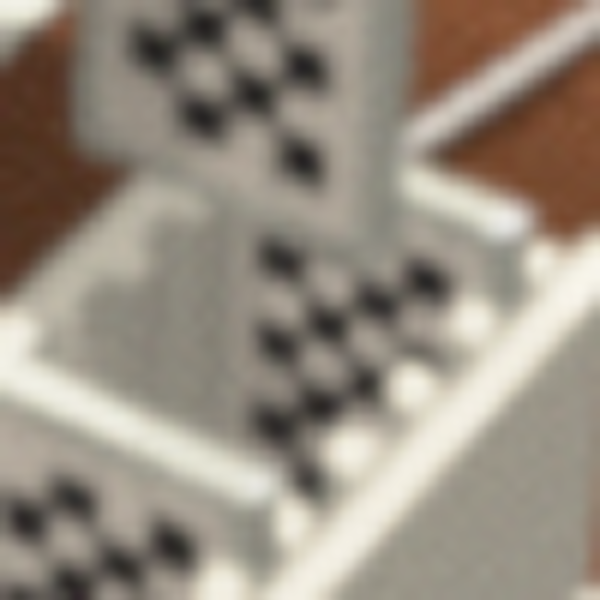

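Run:
```python
from h import *
d=load("s31")
f=lambda x,y:(345+x/12-.46,225+y/12-.46)
for xr in(-.006,-.004): print("held",xplane(d,*f(78,152),xr),xplane(d,*f(365,247),xr))
# far filed plate top: right top corner rear etc: near plate front top edge
print("near plate top R front", xplane(d,*f(262,508),-.048),"far plate top R (528,225)",xplane(d,*f(520,228),.040), "far plate back-right top (530,210)",xplane(d,*f(532,212),.048))
# predicted positions of held plate if centred at tool pos
s=telemetry.sense();print(s["tcp_pos"])
co,si=np.cos(np.radians(10.2)),np.sin(np.radians(10.2))
for y in(.032,-.032):
  for z in(.125,.128):
    X=np.array([s["tcp_pos"][0]-co*.004-si*y,s["tcp_pos"][1]-si*.004+co*y,z]); print(y,z,np.round((proj(d,X)-[345,225]+.46)*12))
```

```text
held [ 31.8 128.7] [-29.5 136.3]
held [ 33.  126.8] [-28.4 134.4]
near plate top R front [-35.9 108.7] far plate top R (528,225) [-36.2 113.1] far plate back-right top (530,210) [-34.3 110.7]
[ 0.46960664 -0.34626777  0.2092842 ]
0.032 0.125 [ 70. 161.]
0.032 0.128 [ 71. 148.]
-0.032 0.125 [367. 294.]
-0.032 0.128 [368. 281.]
```

```bash
python3 - <<'E'
from h import *
d=load("s31")
p=telemetry.sense()["tcp_pos"]
co,si=np.cos(np.radians(10.2)),np.sin(np.radians(10.2))
for roll in(0,-3,-6):
  r=np.radians(roll); out=[]
  for y,z in((.032,-.05),(-.032,-.05),(.032,.05),(-.032,.05)):
    yy=y*np.cos(r)-z*np.sin(r); zz=y*np.sin(r)+z*np.cos(r)+.178
    X=np.array([p[0]-co*.004-si*yy,p[1]-si*.004+co*yy,zz]); out.append(np.round((proj(d,X)-[310,190]+.4)*5).tolist())
  print(roll,out)
E
python3 -c "
from h import *
d=load('s31')
cv2.imwrite('pics/z31c.png',cv2.resize(d['im'][190:250,345:395,::-1],(500,600),interpolation=cv2.INTER_CUBIC))"
```

```text
0 [[204.0, 236.0], [328.0, 292.0], [210.0, 50.0], [341.0, 102.0]]
-3 [[209.0, 242.0], [333.0, 291.0], [204.0, 51.0], [336.0, 96.0]]
-6 [[214.0, 246.0], [339.0, 290.0], [199.0, 53.0], [330.0, 91.0]]
```

View pics/z31c.png

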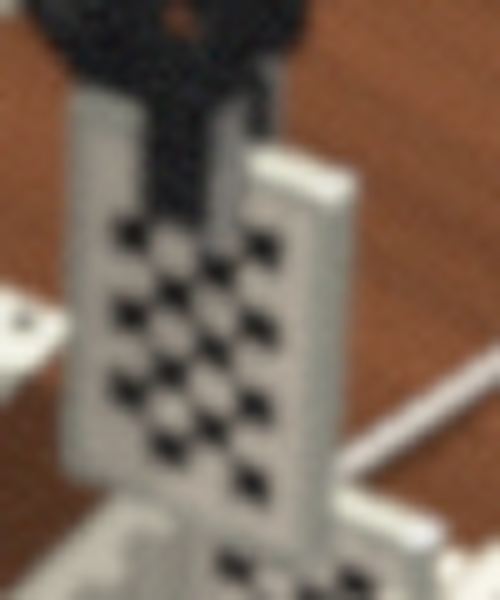

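```bash
python3 -m creep '{"hand":[0,0,0,0,0,0,0,0],"slide":[[0.02,0.06,0],[0.03,0.13,0],[0.03,0.13,0.1],[0.03,0.13,0.2],[0.03,0.13,0.3],[0.03,0.13,0.4],[0.03,0.13,0.4],[0.03,0.13,0.4]],"spin":[0.02,0.02,0.02,0.02,0.02,0.02,0.02,0.02]}' 60
python3 -c "
from h import *
go(.471,-.348,.09,10.1)
d=snap('side','s32')
cv2.imwrite('pics/z32.png',cv2.resize(d['pixels'][210:280,345:415,::-1],(600,600),interpolation=cv2.INTER_CUBIC))"
```

```text
time_s: 38.77
tcp_pos: [0.471, -0.3517, 0.1925]
ee_rot: [-3.128, -0.275, 0.002]
wrist_force: [-0.4, -0.6, -1.9]
width: 0.0065
t 38.77 tcp [ 0.471  -0.3517  0.1925] yaw 10.06 tilt 0.09 F [-0.4 -0.6 -1.9] w 0.0065 q6 -0.94
slide [ 0.018 -0.089  2.563] spin -0.007
```

View pics/z32.png

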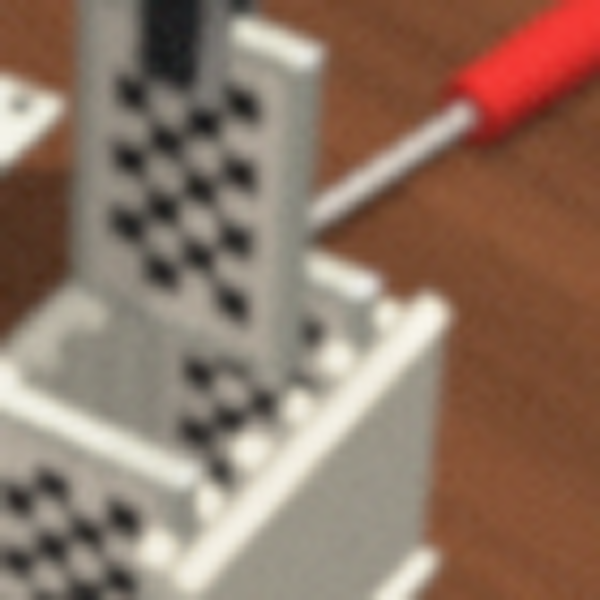

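Run:
```python
from h import *
d=load("s32"); im=d["im"].astype(int)
sat=im[...,0]-im[...,2]
for v in (228,232,236):
    print(v,"L",[(u,int(sat[v,u])) for u in range(350,358)],"R",[(u,int(sat[v,u])) for u in range(377,387)])
cv2.imwrite('pics/z32b.png',cv2.resize(d['im'][255:312,325:372,::-1],(470,570),interpolation=cv2.INTER_CUBIC))
cv2.imwrite('pics/z32c.png',cv2.resize(d['im'][230:290,350:410,::-1],(600,600),interpolation=cv2.INTER_CUBIC))
```

```text
228 L [(350, 74), (351, 74), (352, 66), (353, 47), (354, 24), (355, 14), (356, 17), (357, 15)] R [(377, 18), (378, 14), (379, 14), (380, 15), (381, 29), (382, 54), (383, 72), (384, 79), (385, 76), (386, 75)]
232 L [(350, 48), (351, 51), (352, 40), (353, 25), (354, 15), (355, 16), (356, 19), (357, 17)] R [(377, 17), (378, 12), (379, 11), (380, 15), (381, 30), (382, 33), (383, 27), (384, 23), (385, 20), (386, 18)]
236 L [(350, 49), (351, 51), (352, 39), (353, 24), (354, 16), (355, 16), (356, 17), (357, 14)] R [(377, 15), (378, 12), (379, 13), (380, 11), (381, 15), (382, 23), (383, 33), (384, 42), (385, 53), (386, 62)]
```

View pics/z32b.png

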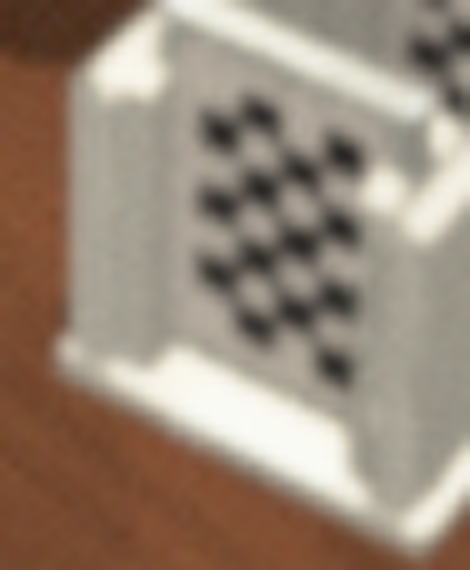

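View pics/z32c.png

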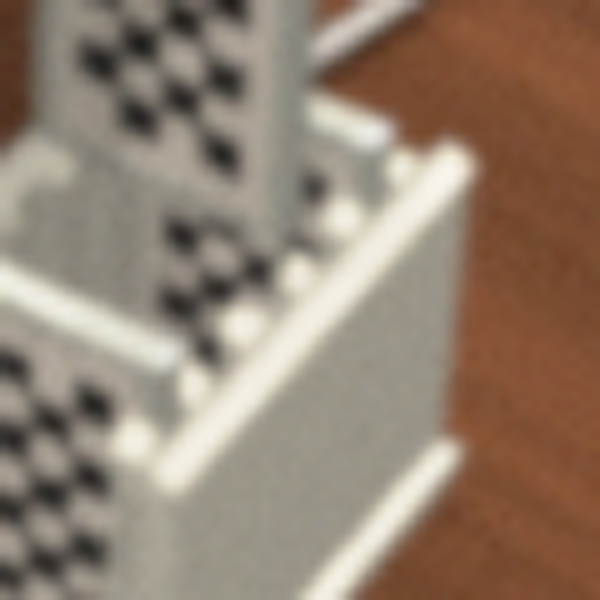

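Run:
```python
from h import *
d=load("s32"); im=d["im"].astype(int); sat=im[...,0]-im[...,2]
def half(v,a,b):
    r=sat[v,a:b+1].astype(float); m=(r[0]+r[-1])/2
    for i in range(len(r)-1):
        if (r[i]-m)*(r[i+1]-m)<=0: return a+i+(m-r[i])/(r[i+1]-r[i])
for v in(226,227,228,229):
    l=half(v,350,356);r=half(v,379,385); print("held",v,l,r,xplane(d,l,v,-.0047),xplane(d,r,v,.0033))
for v in(272,276,280): 
    l=half(v,327,336); print("wallL near",v,l,xplane(d,l,v,-.065))
for v in(256,262,268):
    r=half(v,391,401); print("wallR far",v,r,xplane(d,r,v,.065))
```

```text
held 226 353.4347826086956 381.72222222222223 [ 27.3 161.1] [-37.2 185.3]
held 227 353.22 381.7692307692308 [ 27.8 158.2] [-37.5 182.8]
held 228 353.0652173913044 381.64 [ 28.1 155.3] [-37.4 180.2]
held 229 352.8611111111111 381.22 [ 28.5 152.3] [-36.6 177.2]
wallL near 272 331.25 [43.  63.2]
wallL near 276 331.2692307692308 [42.9 51.1]
wallL near 280 331.48148148148147 [42.3 39.2]
wallR far 256 395.7647058823529 [-46.4  64.2]
wallR far 262 395.23214285714283 [-46.7  45.9]
wallR far 268 394.54761904761904 [-46.5  27. ]
```

```bash
python3 -m creep '{"hand":[0,0,0,0,0,0,0,0],"slide":[[0.02,-0.05,0],[0.02,-0.05,0.1],[0.02,-0.05,0.2],[0.02,-0.05,0.3],[0.02,-0.05,0.4],[0.02,-0.05,0.5],[0.02,-0.05,0.6],[0.02,-0.05,0.6]],"spin":[0,0,0,0,0,0,0,0]}' 60
python3 -c "
from h import *
go(.471,-.348,.09,10.1)
d=snap('side','s33')
cv2.imwrite('pics/z33.png',cv2.resize(d['pixels'][210:280,345:415,::-1],(600,600),interpolation=cv2.INTER_CUBIC))"
```

```text
time_s: 39.48
tcp_pos: [0.4712, -0.3495, 0.1679]
ee_rot: [-3.128, -0.275, 0.002]
wrist_force: [-0.7, 0.2, -1.8]
width: 0.0065
t 39.48 tcp [ 0.4712 -0.3495  0.1679] yaw 10.06 tilt 0.13 F [-0.7  0.2 -1.8] w 0.0065 q6 -0.93
slide [ 0.005 -0.033  1.947] spin -0.007
```

View pics/z33.png

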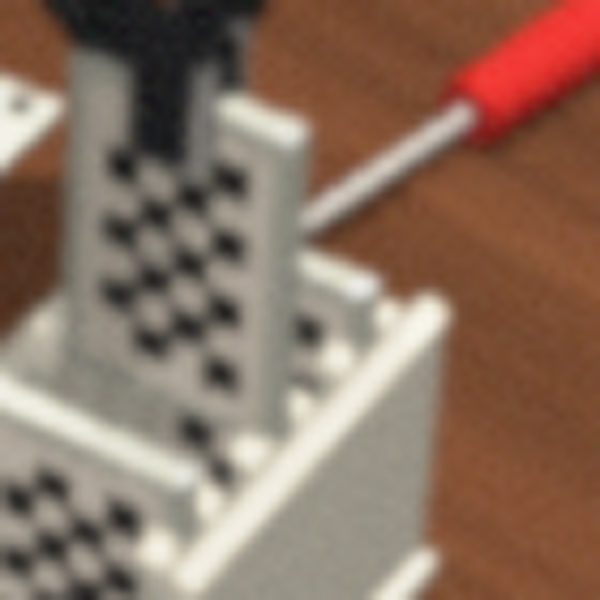

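```bash
python3 -m creep '{"hand":[0,0,0,0,0,0,0,0],"slide":[[0,0,0.1],[0,0,0.2],[0,0,0.3],[0,0,0.4],[0,0,0.5],[0,0,0.6],[0,0,0.7],[0,0,0.8]],"spin":[0,0,0,0,0,0,0,0]}' 60
python3 -c "
from h import *
go(.471,-.348,.09,10.1)"
```

```text
time_s: 40.2
tcp_pos: [0.4717, -0.35, 0.1368]
ee_rot: [-3.129, -0.275, 0.0]
wrist_force: [-0.5, -0.2, -1.0]
width: 0.0064
t 40.2 tcp [ 0.4717 -0.35    0.1368] yaw 10.06 tilt 0.01 F [-0.5 -0.2 -1. ] w 0.0064 q6 -0.93
slide [-0.01  -0.052  1.17 ] spin -0.007
```

```bash
python3 -m creep '{"hand":[0,0,0,0,0,0,0,0],"slide":[[0,0,0.13],[0,0,0.26],[0,0,0.39],[0,0,0.52],[0,0,0.65],[0,0,0.75],[0,0,0.82],[0,0,0.86]],"spin":[0,0,0,0,0,0,0,0]}' 60
python3 -c "
from h import *
go(.471,-.348,.09,10.1)
d=snap('side','s34')
cv2.imwrite('pics/z34.png',cv2.resize(d['pixels'][210:280,345:415,::-1],(600,600),interpolation=cv2.INTER_CUBIC))"
```

```text
time_s: 40.87
tcp_pos: [0.4717, -0.3498, 0.1023]
ee_rot: [-3.129, -0.275, 0.001]
wrist_force: [-0.9, -0.3, -0.6]
width: 0.0062
t 40.87 tcp [ 0.4717 -0.3498  0.1023] yaw 10.05 tilt 0.04 F [-0.9 -0.3 -0.6] w 0.0062 q6 -0.93
slide [-0.009 -0.047  0.306] spin -0.008
```

View pics/z34.png

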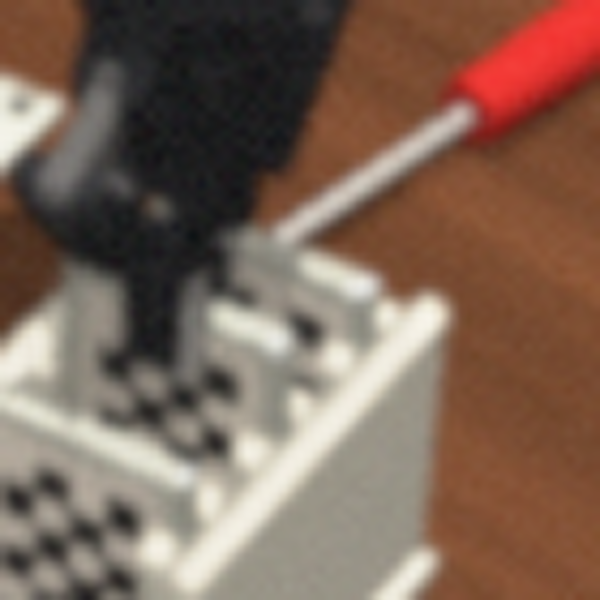

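```bash
python3 -m creep '{"hand":[0,0,0,0,0,0,0,0],"slide":[[0,0,0.04],[0,0,0.08],[0,0,0.12],[0,0,0.16],[0,0,0.2],[0,0,0.24],[0,0,0.27],[0,0,0.3]],"spin":[0,0,0,0,0,0,0,0]}' 60
python3 -c "
from h import *
go(.471,-.348,.09,10.1)"
```

```text
time_s: 41.58
tcp_pos: [0.4718, -0.35, 0.0908]
ee_rot: [-3.129, -0.275, -0.0]
wrist_force: [-1.6, -0.5, 0.0]
width: 0.0065
t 41.58 tcp [ 0.4718 -0.35    0.0908] yaw 10.06 tilt 0.0 F [-1.6 -0.5  0. ] w 0.0065 q6 -0.93
slide [-0.011 -0.053  0.02 ] spin -0.007
```

```bash
python3 -m creep '{"hand":[0,0,0,0,0,0,0,0],"slide":[[0,0,0.03],[0,0,0.06],[0,0,0.09],[0,0,0.12],[0,0,0.14],[0,0,0.16],[0,0,0.18],[0,0,0.18]],"spin":[0,0,0,0,0,0,0,0]}' 60
python3 -c "
from h import *
go(.471,-.348,.09,10.1)
d=snap('side','s35')
cv2.imwrite('pics/z35.png',cv2.resize(d['pixels'][210:280,345:415,::-1],(600,600),interpolation=cv2.INTER_CUBIC))"
```

```text
time_s: 42.25
tcp_pos: [0.4732, -0.3504, 0.0886]
ee_rot: [3.129, 0.276, 0.002]
wrist_force: [-5.4, 6.4, 19.9]
width: 0.0064
t 42.25 tcp [ 0.4732 -0.3504  0.0886] yaw 10.07 tilt 0.07 F [-5.4  6.4 19.9] w 0.0064 q6 -0.93
slide [-0.043 -0.069 -0.035] spin -0.005
```

View pics/z35.png

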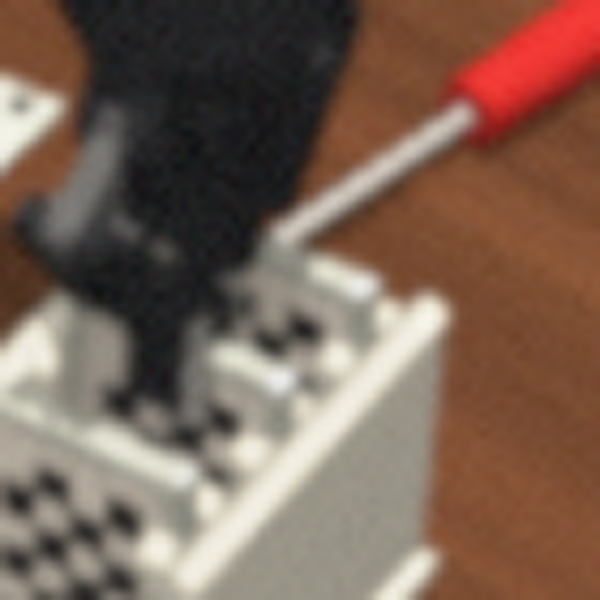

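```bash
python3 -m creep '{"hand":[0,0,0.05,0.12,0.18,0.22,0.24,0.24],"slide":[[0,0,-0.05],[0,0,-0.08],[0,0,-0.08],[0,0,-0.08],[0,0,-0.08],[0,0,-0.08],[0,0,-0.08],[0,0,-0.08]],"spin":[0,0,0,0,0,0,0,0]}' 20
python3 -m creep '{"hand":[0.24,0.24,0.24,0.24,0.24,0.24,0.24,0.24],"slide":[[0,0,0],[0,0,-0.15],[0,0,-0.35],[0,0,-0.6],[0,0,-1],[0,0,-1.6],[0,0,-2.3],[0,0,-3]],"spin":[0,0,0,0,0,0,0,0]}' 20
python3 -c "
from h import *
go(.539,.1185,.1,104.3)
d=snap('side','s36')
cv2.imwrite('pics/z36.png',cv2.resize(d['pixels'][210:310,330:420,::-1],(540,600),interpolation=cv2.INTER_CUBIC))"
```

```text
time_s: 42.97
tcp_pos: [0.4718, -0.3499, 0.0864]
ee_rot: [-3.129, -0.275, 0.0]
wrist_force: [0.3, 0.0, 0.5]
width: 0.0207
time_s: 43.63
tcp_pos: [0.4717, -0.3499, 0.2089]
ee_rot: [3.129, 0.275, 0.0]
wrist_force: [-0.3, -0.2, 1.0]
width: 0.0201
t 43.63 tcp [ 0.4717 -0.3499  0.2089] yaw 10.06 tilt 0.02 F [-0.3 -0.2  1. ] w 0.0201 q6 -0.93
slide [  3.7   -11.236   2.721] spin 14.293
```

View pics/z36.png

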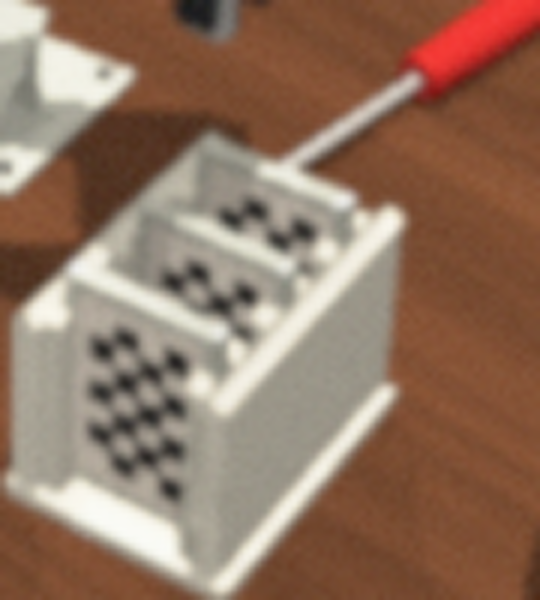

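Run:
```python
from meas import *
d=snap('top','t36')
print("low",wood(d,(228,188,272,238),.022)); print("pile",wood(d,(150,188,185,232),.020))
cv2.imwrite('pics/z36t.png',cv2.resize(d['pixels'][175:255,140:285,::-1],None,fx=5.5,fy=5.5,interpolation=2))
go(.539,.1185,.1,104.3)
```

```text
low (np.int32(491), array([0.53676803, 0.11773013]), np.float64(10.06352977096328), array([48.83771738, 89.69597658]), (537.0631103515625, 117.54617309570312, 90.15122985839844, 49.65846252441406, 10.369439125061035))
pile (np.int32(519), array([0.54782902, 0.3650701 ]), np.float64(-7.985791423455465), array([52.28716186, 89.08455723]), (547.9591064453125, 363.4402770996094, 54.4437141418457, 89.39510345458984, 81.12258911132812))
t 43.73 tcp [ 0.4753 -0.3531  0.2152] yaw 10.07 tilt 0.8 F [ 0.7 -1.3  0.1] w 0.0202 q6 -0.93
slide [  3.606 -11.362   2.784] spin 14.295
```

View pics/z36t.png

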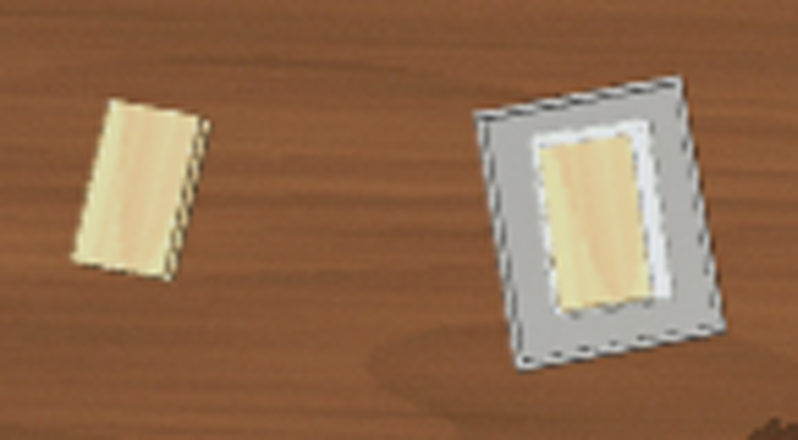

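```bash
python3 -m creep '{"hand":[0.3,0.5,0.8,1,1,1,1,1],"slide":[[0.2,-0.6,0],[0.4,-1.3,0],[0.7,-2.1,0],[0.95,-2.9,0],[1.2,-3.7,0.1],[1.45,-4.5,0.2],[1.7,-5.3,0.3],[1.95,-6.1,0.4]],"spin":[-1.1,-2.2,-3.3,-4.4,-5.5,-6.6,-7.7,-8.8]}' 40
python3 -c "
from h import *
go(.537,.1176,.10,100.2)"
```

```text
time_s: 44.4
tcp_pos: [0.5061, -0.0946, 0.1914]
ee_rot: [2.675, 1.645, 0.001]
wrist_force: [-0.0, 0.1, 1.5]
width: 0.0852
t 44.4 tcp [ 0.5061 -0.0946  0.1914] yaw 63.17 tilt 0.07 F [-0.   0.1  1.5] w 0.0852 q6 -1.42
slide [ 5.082 -1.707  2.285] spin -6.172
```

```bash
python3 -m creep '{"hand":[1,1,1,1,1,1,1,1],"slide":[[0.8,-0.27,0.3],[1.6,-0.54,0.6],[2.4,-0.8,0.95],[3.2,-1.1,1.3],[4.0,-1.35,1.7],[4.6,-1.6,2.0],[4.95,-1.68,2.2],[4.95,-1.68,2.2]],"spin":[-1,-2,-3,-4,-5,-6,-6.1,-6.1]}' 40
python3 -m creep '{"hand":[1,1,1,1,1,1,1,1],"slide":[[0,0,0.3],[0,0,0.7],[0,0,1.1],[0,0,1.5],[0,0,1.7],[0,0,1.7],[0,0,1.7],[0,0,1.7]],"spin":[0,0,0,0,0,0,0,0]}' 40
python3 -c "
from h import *
go(.537,.1176,.011,100.2)"
```

```text
time_s: 45.07
tcp_pos: [0.5352, 0.1135, 0.1012]
ee_rot: [-2.024, -2.399, 0.002]
wrist_force: [-0.4, -0.4, -0.0]
width: 0.0855
time_s: 45.73
tcp_pos: [0.5376, 0.1103, 0.0359]
ee_rot: [2.031, 2.395, 0.002]
wrist_force: [0.3, 0.6, -0.2]
width: 0.0859
t 45.73 tcp [0.5376 0.1103 0.0359] yaw 99.41 tilt 0.11 F [ 0.3  0.6 -0.2] w 0.0859 q6 -1.66
slide [0.183 0.015 0.623] spin -0.132
```

```bash
python3 -m creep '{"hand":[1,1,1,1,1,1,1,1],"slide":[[0.09,0.01,0],[0.18,0.01,0],[0.18,0.01,0.2],[0.18,0.01,0.4],[0.18,0.01,0.55],[0.18,0.01,0.6],[0.18,0.01,0.6],[0.18,0.01,0.6]],"spin":[-0.13,-0.13,-0.13,-0.13,-0.13,-0.13,-0.13,-0.13]}' 40
python3 -c "
from h import *
go(.537,.1176,.011,100.2)"
```

```text
time_s: 46.4
tcp_pos: [0.5353, 0.1178, 0.0103]
ee_rot: [-2.014, -2.41, 0.001]
wrist_force: [-0.7, -0.0, 0.3]
width: 0.0855
t 46.4 tcp [0.5353 0.1178 0.0103] yaw 100.24 tilt 0.06 F [-0.7 -0.   0.3] w 0.0855 q6 -1.66
slide [-0.013  0.04  -0.017] spin 0.006
```

```bash
python3 -m creep '{"hand":[0.7,0.5,0.4,0.4,0.4,0.4,0.4,0.4],"slide":[[0,0.04,-0.02],[0,0.04,-0.02],[0,0.04,-0.02],[0,0.04,-0.02],[0,0.04,-0.02],[0,0.04,-0.02],[0,0.04,-0.02],[0,0.04,-0.02]],"spin":[0,0,0,0,0,0,0,0]}' 40
python3 -c "
from h import *
go(.5479,.3642,.09,81.7)"
python3 -m creep '{"hand":[0.4,0.4,0.4,0.4,0.4,0.4,0.4,0.4],"slide":[[0,0,-0.1],[0,0,-0.3],[0,0,-0.6],[0.0,0,-1.0],[0,0,-1.4],[0,0,-1.8],[0,0,-1.9],[0,0,-1.9]],"spin":[0,0,0,0,0,0,0,0]}' 40
python3 -c "
from h import *
go(.5479,.3642,.09,81.7)
d=snap('side','s37')
cv2.imwrite('pics/z37.png',cv2.resize(d['pixels'][100:220,200:340,::-1],None,fx=5,fy=5,interpolation=2))"
```

```text
time_s: 47.07
tcp_pos: [0.5383, 0.1182, 0.0125]
ee_rot: [2.013, 2.41, 0.002]
wrist_force: [-0.3, -0.7, 5.4]
width: 0.0486
t 47.07 tcp [0.5383 0.1182 0.0125] yaw 100.24 tilt 0.11 F [-0.3 -0.7  5.4] w 0.0486 q6 -1.66
slide [ 6.008  1.333 -1.936] spin 3.09
time_s: 47.73
tcp_pos: [0.5388, 0.1183, 0.0899]
ee_rot: [2.012, 2.409, 0.005]
wrist_force: [0.1, 0.2, -0.6]
width: 0.0488
t 47.73 tcp [0.5388 0.1183 0.0899] yaw 100.24 tilt 0.24 F [ 0.1  0.2 -0.6] w 0.0488 q6 -1.66
slide [6.008e+00 1.317e+00 2.000e-03] spin 3.091
```

View pics/z37.png

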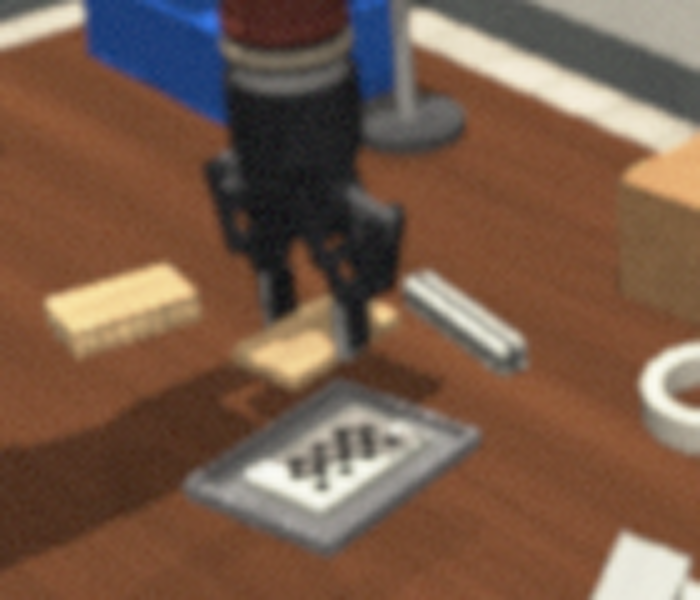

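```bash
python3 -m creep '{"hand":[0.4,0.4,0.4,0.4,0.4,0.4,0.4,0.4],"slide":[[0.8,0.2,0],[1.7,0.4,0.0],[2.6,0.6,0],[3.5,0.8,0],[4.4,1.0,0],[5.3,1.2,0],[6.0,1.34,0],[6.0,1.34,0]],"spin":[0.5,1.0,1.5,2.0,2.5,3.0,3.09,3.09]}' 40
python3 -m creep '{"hand":[0.4,0.4,0.4,0.4,0.4,0.4,0.4,0.4],"slide":[[0,0,0.2],[0,0,0.4],[0,0,0.7],[0,0,0.9],[0,0,1.1],[0,0,1.2],[0,0,1.2],[0,0,1.2]],"spin":[0,0,0,0,0,0,0,0]}' 40
python3 -c "
from h import *
go(.549,.3642,.0205,81.7)"
```

```text
time_s: 48.45
tcp_pos: [0.5461, 0.369, 0.0864]
ee_rot: [-2.371, -2.058, -0.001]
wrist_force: [-0.2, -0.8, 0.5]
width: 0.0488
time_s: 49.12
tcp_pos: [0.5474, 0.3634, 0.0393]
ee_rot: [-2.377, -2.054, 0.001]
wrist_force: [-0.6, -0.1, 0.5]
width: 0.0487
t 49.12 tcp [0.5474 0.3634 0.0393] yaw 81.67 tilt 0.04 F [-0.6 -0.1  0.5] w 0.0487 q6 -0.95
slide [0.025 0.037 0.471] spin -0.005
```

```bash
python3 -m creep '{"hand":[0.4,0.4,0.4,0.4,0.4,0.4,0.4,0.4],"slide":[[0.03,0.04,0.1],[0.03,0.04,0.2],[0.03,0.04,0.3],[0.03,0.04,0.36],[0.03,0.04,0.41],[0.03,0.04,0.45],[0.03,0.04,0.46],[0.03,0.04,0.46]],"spin":[0,0,0,0,0,0,0,0]}' 40
python3 -c "
from h import *
go(.549,.3642,.0205,81.7)"
```

```text
time_s: 49.78
tcp_pos: [0.5491, 0.3648, 0.0211]
ee_rot: [-2.376, -2.055, 0.0]
wrist_force: [0.7, -0.3, -0.6]
width: 0.0487
t 49.78 tcp [0.5491 0.3648 0.0211] yaw 81.7 tilt 0.01 F [ 0.7 -0.3 -0.6] w 0.0487 q6 -0.95
slide [-0.016  0.001  0.016] spin 0.001
```

```bash
python3 -m creep '{"hand":[0.4,0.4,0.6,0.65,0.7,0.8,0.9,1],"slide":[[0,0,0.02],[0,0,0.03],[0,0,0.03],[0,0,0.03],[0,0,0.03],[0,0,0.0],[0,0,-0.2],[0,0,-0.5]],"spin":[0,0,0,0,0,0,0,0]}' 40
python3 -m creep '{"hand":[1,1,1,1,1,1,1,1],"slide":[[0,0,-0.4],[0,0,-1],[0,-0.5,-1.6],[0,-1.3,-1.8],[0,-2,-2],[0,-2.8,-2],[0,-3.4,-2],[0,-3.4,-2]],"spin":[0,0,0,0,0,0,0,0]}' 40
python3 - <<'E'
from meas import *
d=snap('top','t38');s=snap('side','s38')
print(wood(d,(150,188,185,232),.030)); print(telemetry.sense()["time_s"],telemetry.sense()["wrist_force"])
cv2.imwrite('pics/z38t.png',cv2.resize(d['pixels'][170:270,140:440,::-1],(795,265),interpolation=2))
a=cv2.resize(s['pixels'][140:215,200:310,::-1],(440,300),interpolation=2); b=cv2.resize(s['pixels'][210:310,330:420,::-1],(270,300),interpolation=2)
cv2.imwrite('pics/z38s.png',np.hstack([a,b]))
E
```

```text
time_s: 50.45
tcp_pos: [0.548, 0.3642, 0.0405]
ee_rot: [-2.376, -2.054, 0.005]
wrist_force: [-0.8, -0.0, -0.4]
width: 0.085
time_s: 51.12
tcp_pos: [0.4102, 0.385, 0.1223]
ee_rot: [-2.372, -2.057, 0.003]
wrist_force: [-0.1, 0.1, -0.7]
width: 0.0857
(np.int32(511), array([0.54769032, 0.36632636]), np.float64(-7.094099289993342), array([50.53691595, 90.11353257]), (547.7706298828125, 362.6353454589844, 57.42633056640625, 89.51206970214844, 81.7973861694336))
51.2167 [0.58174653 0.43734804 1.09337539]
```

View pics/z38t.png

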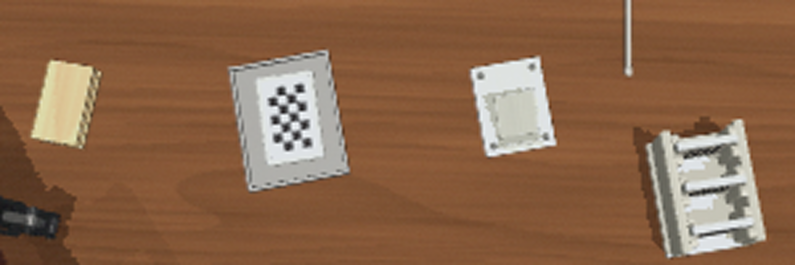

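View pics/z38s.png

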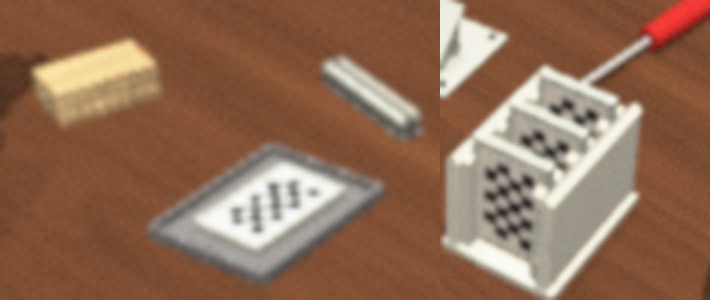

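Run:
```python
from h import *
d=load("t38"); im=d["im"].astype(int); cs=[]
for (u0,v0,u1,v1) in ((394,219,421,229),(396,234,424,246),(399,250,427,260)):
    c=im[v0:v1,u0:u1]; m=((c.min(2)>205)&(c[...,0]-c[...,2]<8)).astype(np.uint8)
    n,l,s,_=cv2.connectedComponentsWithStats(m);k=1+np.argmax(s[1:,4]); ys,xs=np.nonzero(l==k)
    P=np.array([ray(d,x+u0,y+v0,.108)[:2] for x,y in zip(xs,ys)]);mu=P.mean(0);cs.append(mu)
    ev,E=np.linalg.eigh(np.cov((P-mu).T));print(mu,np.sqrt(12*ev),np.degrees(np.arctan2(E[1,1],E[0,1])))
print("mid-bar minus mean of ends",cs[1]-(cs[0]+cs[2])/2)
job.sign_off()
```

```text
[ 0.51502001 -0.33976135] [0.00685812 0.06439364] 100.03058038612039
[ 0.47254411 -0.34907356] [0.00695302 0.06305746] 99.79357162695585
[ 0.42698516 -0.355535  ] [0.00694449 0.06542232] 100.38787609634697
mid-bar minus mean of ends [ 0.00154152 -0.00142539]
the job is handed in; nothing more can be done
```

I handed the job in at about 51 s of the allowed 72 s. My last checks agreed that everything is in place, but sign-off gave no verdict.

**What I did:**
- **Spacers:** the top spacer went onto the pile first, and the lower one went on last.
- **Plate on the stand:** I leaned the upper plate on the stand with its short edge on the ledge, let go, and took it again by its top edge.
- **Plate in the rack:** I lowered it slowly into the middle groove until it stopped on the rack floor at about 20 N, then released it.

**Final checks:**
- **Filed plate:** seen from above, its top edge lies about 2 mm from the midpoint of the two filed neighbours. It has their height and is parallel to within 1°.
- **Spacer pile:** the three spacers look squarely stacked. The top one measures within about 2 mm of the pile's original position and about 1.5° from its original angle.
- **Everything else:** the lower plate lies flat in the tray, though its start position was hidden under the stack, so I could not measure whether it shifted. The filed plates, screwdriver and profile look unmoved, but I did not re-check the tape or basin at the end.

**What went wrong or disagreed:**
- **First try at the stand failed:** the plate slid over the ledge and came to rest on the bench, leaning on the ledge tip. I took it again nearer its lower end and set it back.
- **Second try needed a push:** it first lay at roughly 35–40°, close to the lower limit of the allowed angle. A light push with the closed fingers brought it flush with the slope.
- **Cameras disagreed:** the two views differed by about 3 mm at the stand and rack, so for the insertion I used the plate's position relative to the rack.

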